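# Nest the handled specimen pans in their caddy and shut the keeper bar

## Task

Clear up the macro bench: swing the caddy's keeper bar fully open, take out the pan that was left in the caddy too early, then nest all the specimen pans that are there in the caddy's round seat, largest at the bottom and each fully down and level inside the next larger, with their handles fanned well apart so that none lies on or against another. Then swing the keeper bar shut over them until it clicks home in its catch, and leave the iron weight, the lens ring and the slide box where they stand.

Things in the scene. Friction and masses are not known exactly. Their poses are not given: they have to be found in the camera images.
- caddy: Pan caddy, fixed: aluminium plate 160 (x) x 215 (y) x 10 mm. Origin: centre of its underside. Round central seat: floor at 10 mm, lip of 52 mm inner radius, 8 mm high. At local y +88 mm the hinge post (18 mm across, to 79 mm high); at local (6, -88) mm the catch post (20 mm across, 68 mm high, spring ball on top to 79.5 mm). Handles can lie between the posts, to local -x or +x.
- keeper (a joint): Keeper bar, 14 mm wide, 80 to 92 mm up, 183 mm long, swings level. 0: shut on its stop, across the seat to the caddy's local -y, over the catch; grows counter-clockwise from above (via local +x) to 1.75 rad, fully open. Stays where left (0.05 Nm friction). A rib under its tip clicks over the catch's spring ball at 0.07 to 0.01 rad, taking about 2 N at the tip; nearer 0 it is held.
- keeper_hinge (a point): The keeper bar's vertical hinge axis, at the height of the bar's underside (80 mm).
- keeper_knob (a point): Point on the axis of the keeper bar's upright black knob, 135 mm from the hinge axis. The knob is a cylinder 16 mm across that stands on the bar from 92 to 128 mm above the table; this point is at 114 mm.
- pan1: Largest aluminium pan: 104 mm across the rim, 96 at the foot, 36 high, wall 3, floor 4 mm, about 140 g; may be absent. Origin: centre of underside; +x along its handle: a bar 10 mm wide, 34 to 46 mm up, ending 105 mm from the axis. It fits the seat's lip with 4 mm play.
- pan1_grip (a point): Point on pan1's handle, at mid width and mid height (40 mm above the pan's underside), 88 mm out from its axis.
- pan2: Second aluminium pan: 88 mm across the rim, 80 at the foot, 36 high, wall 3, floor 4 mm, about 110 g; may be absent. Origin: centre of underside; +x along its handle: a bar 10 mm wide, 34 to 46 mm up, ending 105 mm from the axis. Nested, it stands 4 mm above the next larger pan present, 5 mm play all round; its handle passes over larger rims but not over the next pan's handle.
- pan2_grip (a point): Point on pan2's handle, at mid width and mid height (40 mm above the pan's underside), 88 mm out from its axis.
- pan3: Third aluminium pan: 72 mm across the rim, 64 at the foot, 36 high, wall 3, floor 4 mm, about 85 g; starts in the caddy. Origin: centre of underside; +x along its handle: a bar 10 mm wide, 34 to 46 mm up, ending 105 mm from the axis. Nested, it stands 4 mm above the next larger pan present, 5 mm play all round; its handle passes over larger rims but not over the next pan's handle.
- pan3_grip (a point): Point on pan3's handle, at mid width and mid height (40 mm above the pan's underside), 88 mm out from its axis.
- pan4: Smallest aluminium pan: 56 mm across the rim, 48 at the foot, 36 high, wall 3, floor 4 mm, about 65 g; may be absent. Origin: centre of underside; +x along its handle: a bar 10 mm wide, 34 to 46 mm up, ending 105 mm from the axis. Nested, it stands 4 mm above the next larger pan present, 5 mm play all round; its handle passes over larger rims but not over the next pan's handle.
- pan4_grip (a point): Point on pan4's handle, at mid width and mid height (40 mm above the pan's underside), 88 mm out from its axis.
- iron_weight: Cast-iron knobbed weight, 72 mm across, 94 mm high, 1.5 kg. Bystander. Origin: centre of underside.
- lens_ring: Black lens extension ring, 64 mm across, 24 mm high. Bystander. Origin: centre of underside.
- slide_box: Closed slide box, 57 x 87 x 31 mm, grey with white lid. Bystander. Origin: centre of underside.

How it is judged:
By the outcome, as a careful person would: the job done as asked, in the order asked, and still so for the second after the job is handed in, with the robot touching nothing.
Of pan1, pan2, pan4 only 2 to 3 are there at a start; the rules pass over those that are not, and their reading is None.
At some moment in a run one of pan1, pan2, pan3, pan4 may be knocked a few centimetres aside while the robot is not near it.
It also fails if it takes over 200 s, if anything falls off the work surface, if the arm or the gripper's body presses on something with over 40 N, if the wrist force passes 120 N, or if a joint passes its speed limit or range.

## Robot

A 7-joint arm with a two-finger parallel gripper is mounted at the origin on the work surface. World frame = base frame: x ahead of the robot, y to its left, z up, the work surface at z = 0. Lengths are in m, angles in rad, forces in N, time in s.
With the tool pointing down it reaches from about 0.4 to 0.875 m from the base axis. Payload 19.3 kg.
Tool frame: the origin (TCP) lies at the very end of the fingers, on their centre line; the grasp point (between the pads) lies 19 mm behind it; z points along the fingers, y is the line along which they close (so a half turn about z gives the same grasp; the last joint's range is limited). The gripper opens to 85 mm and grips with 20 to 120 N. Pads are 22 mm wide; open, the fingers measure 114 mm over their backs; the gripper's body (76 mm by 85 mm) begins 54 mm behind the grasp point. The pads swing forward as they close: fully open they stand 13 mm farther back than shut.
Start: joints at [1.061, 0.521, -0.036, 1.599, 0.021, 1.021, -0.113], TCP at [0.266, -0.566, 0.231] pointing down, gripper open.
Joint ranges: [-2.91, 2.91], [-0.3, 2.13], [-1.5, 1.42], [0.17, 2.43], [-1.26, 4.41], [0.16, 1.93], [-2.52, 2.52]. Speed limits (rad/s): [1.89, 1.89, 2.39, 2.39, 3.01, 3.01, 3.01].

## Interface

Orientations are given as [roll, pitch, yaw] about the fixed x, y, z axes, in that order (R = Rz(yaw) Ry(pitch) Rx(roll)).
In Python, from workcell import monitor, optics, job_done gives the robot as it stands.
- The arm moves only by the shell command python3 -m handwheel 'ROWS' [FORCE]. ROWS is JSON, a list of rows, each an object of numbers: "dx", "dy", "dz": the shift along the tool's x, y, z in cm; "wx", "wy", "wz": the turn, a rotation vector about the tool's x, y, z in rad; "claw": the opening in per cent of the stroke, from 0 (shut) to 100 (fully open). A call has 1 to 8 rows; each row shifts and turns the commanded pose from where the row before left it, along the tool's axes as they then stand; what a row does not reach is not made up. A row lasts 1/8 s, in which the tool goes at most 62.5 mm and 10.7 degrees, less where a joint would pass 70% of its speed; a pose out of reach is approached as far as the arm can. A call with a gripper value outside its range is refused whole. The fingers move at their own pace and stop on an object; FORCE is the grip in N (left out, the last holds). Time passes only in rows, so rows that do not move let the fingers close. It gives the time, the measured TCP pose, the force, the opening and the grip force at its end, in the units of the state.
- monitor.observe(): the state, without advancing time (a new reading comes with each control period).
- optics.grab_frame(name): name is "side" or "top"; returns a dict with "frame" (400x640x3 uint8, blue, green, red), "fovy" (degrees; the focal length in pixels is half the picture's height over the tangent of half this angle, whatever the lens; pixels are square), "cx", "cy" (the principal point, pixels), "R" (3x3) and "t" (3): a world point X has camera coordinates R X + t. Camera axes: x right, y down, z forward; pixel columns grow to the right and rows downward; lengths in m; the calibration is good to about 2 mm. A picture is of the moment at which its call begins. There is no depth.
- job_done(): hands the job in; it is judged then, once.
Trained networks look in the newest picture that a camera, given by its name, has taken for a name from the list of things; names that differ only in an ending like _2 or _b are one class to them, and where a whole thing is asked for, a point or a joint stands for the part that bears it (a point fixed in the world has none). Each returns a list of dicts, best first, with "p" (0 to 1); they miss things now and then, are a little off and sometimes report something else, mostly with a low value. They report only what shows in the picture. A call takes as long as a camera call.
- optics.masks_of(name, camera): "region" (400x640 bool, what is visible of it) and "rect" ([left, top, width, height] in pixels, round what is visible of it).
The state is a dict: "clock": time; "qpos": joint angles; "qd": joint speeds; "joint_efforts": joint torques, N m; "position": TCP position; "tool_rot": TCP orientation; "force": force on the tool from outside, world axes, zero at the start; "moment": the same for the moment, N m; "grip_width": finger opening in m; "finger_force": force on a finger pad.
Only numpy, scipy, OpenCV 4.12 (cv2) and the standard library are available. Lean on these libraries where they do the work, as an engineer would, in place of code of your own. Each camera call takes 0.05 s, during which the arm holds its last target. There are 200 camera calls.

## Working session

There is one attempt and no reset: what is moved stays moved. The work goes in short steps, Python scripts to look and compute and a shell command to move; the robot and the scene stay as the last step left them, time stands still between calls to the robot, and variables do not carry over. Pictures are saved under pics/ and viewed, at most 14 in all, crops included, and the job is handed in when it is done.

```bash
mkdir -p pics; ls
cat > h.py <<'E'
import numpy as np, cv2
from workcell import monitor, optics, job_done
def grab(c,save=None):
    d=optics.grab_frame(c); 
    if save: cv2.imwrite('pics/'+save+'.png',d['frame'])
    d['f']=200/np.tan(np.radians(d['fovy'])/2); d['R']=np.array(d['R']);d['t']=np.array(d['t'])
    return d
def back(d,u,v,z):
    r=d['R'].T@np.array([(u-d['cx'])/d['f'],(v-d['cy'])/d['f'],1]); o=-d['R'].T@d['t']
    return o+r*(z-o[2])/r[2]
def proj(d,X):
    c=d['R']@np.asarray(X)+d['t']; return d['f']*c[:2]/c[2]+[d['cx'],d['cy']]
E
python3 - <<'E'
from h import *
np.set_printoptions(precision=4,suppress=True)
s=monitor.observe()
for k,v in s.items(): print(k,v)
for c in ['top','side']:
    d=grab(c,c+'0'); print(c,d['fovy'],d['cx'],d['cy'],-d['R'].T@d['t'],d['R'])
    for n in ['caddy','keeper','pan1','pan2','pan3','pan4','keeper_hinge','keeper_knob','iron_weight','lens_ring','slide_box']:
        for m in optics.masks_of(n,c)[:2]:
            r=m['rect'];print(n,round(m['p'],2),r,end=' ')
            ys,xs=np.nonzero(m['region']); print(xs.mean().round(1),ys.mean().round(1), back(d,xs.mean(),ys.mean(),.03)[:2] if len(xs) else '')
E
```

```text
pics
clock 0.0
qpos [ 1.0608  0.522  -0.0363  1.6     0.0212  1.0211 -0.1128]
qd [ 0.0014  0.0004  0.0008 -0.0001  0.0001 -0.0009 -0.0005]
joint_efforts [  0.0004 -92.7102   1.9793 -36.9922   0.0176   0.0085   0.    ]
position [ 0.2659 -0.5652  0.2307]
tool_rot [-3.1404  0.0001  0.4398]
force [0.1308 0.4325 0.419 ]
moment [-0.0549 -0.0555 -0.0042]
finger_force 0.0
grip_width 0.08542247388130765
top 53.888732452562344 320.65661187189096 200.1280136565093 [ 0.2871 -0.0022  1.1828] [[-0.0301 -0.9995 -0.0052]
 [-0.9718  0.0305 -0.2336]
 [ 0.2337 -0.002  -0.9723]]
caddy 0.75 [285.3, 163.0, 74.1, 71.7] 320.6 204.3 [ 0.5513 -0.0039]
keeper 0.69 [283.5, 165.0, 55.9, 41.7] 313.0 184.4 [0.6142 0.0172]
keeper 0.58 [283.1, 165.3, 76.0, 70.7] 320.1 203.8 [ 0.553  -0.0025]
pan1 0.8 [214.3, 252.2, 32.5, 49.0] 229.9 270.7 [0.3624 0.264 ]
pan1 0.75 [408.9, 226.7, 33.7, 44.5] 424.6 241.6 [ 0.4294 -0.3056]
pan2 0.8 [214.3, 252.2, 32.5, 49.0] 229.9 270.7 [0.3624 0.264 ]
pan2 0.75 [408.9, 226.7, 33.7, 44.5] 424.6 241.6 [ 0.4294 -0.3056]
pan3 0.8 [214.3, 252.2, 32.5, 49.0] 229.9 270.7 [0.3624 0.264 ]
pan3
[... 1265 characters left out ...]
 -0.3062]
pan2 0.69 [312.0, 209.0, 46.8, 28.0] 329.9 220.4 [0.5604 0.0056]
pan3 0.69 [238.4, 329.7, 67.9, 45.8] 282.7 350.6 [ 0.4288 -0.3062]
pan3 0.69 [312.0, 209.0, 46.8, 28.0] 329.9 220.4 [0.5604 0.0056]
pan4 0.69 [238.4, 329.7, 67.9, 45.8] 282.7 350.6 [ 0.4288 -0.3062]
pan4 0.69 [312.0, 209.0, 46.8, 28.0] 329.9 220.4 [0.5604 0.0056]
keeper_hinge 0.62 [294.8, 176.7, 79.6, 94.8] 330.6 229.7 [ 0.5587 -0.0236]
keeper_knob 0.86 [316.7, 176.6, 58.6, 52.7] 348.0 203.5 [0.6151 0.0565]
iron_weight 0.6 [398.4, 261.0, 35.0, 39.0] 414.7 280.4 [ 0.7316 -0.1823]
lens_ring 0.87 [385.2, 170.1, 19.9, 19.0] 395.4 180.0 [0.7606 0.1271]
slide_box 0.63 [407.5, 333.7, 32.0, 50.2] 423.9 358.7 [ 0.7043 -0.3498]
```

View pics/top0.png

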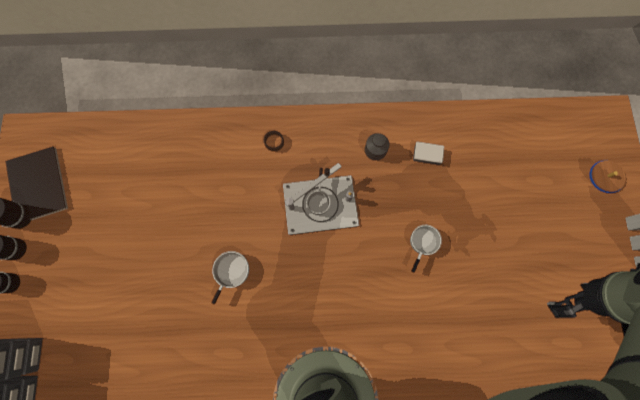

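View pics/side0.png

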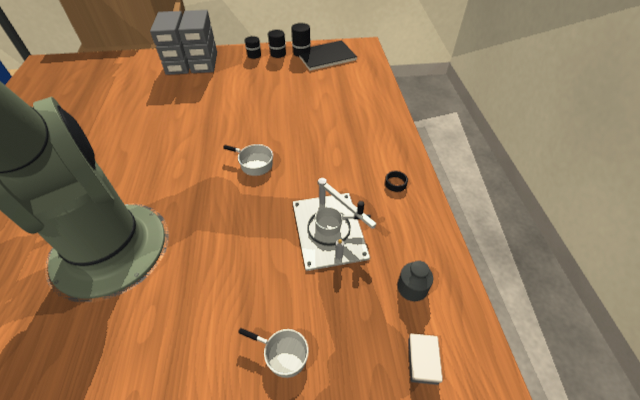

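Top view: left pan at (231,270), right pan at (426,240), caddy at (320,205) with a small pan in the seat, and the keeper partly open. Next I'll zoom in.

Run:
```python
from h import *
t=cv2.imread('pics/top0.png');s=cv2.imread('pics/side0.png')
def crop(im,x,y,w,h,k,lab): 
    o=cv2.resize(im[y:y+h,x:x+w],None,fx=k,fy=k,interpolation=cv2.INTER_CUBIC); return o
a=np.hstack([crop(t,270,155,100,85,4,''),crop(s,285,170,100,110,4,'')[:340]])
b=np.hstack([crop(t,205,245,50,65,4,''),crop(t,400,220,50,65,4,''),crop(s,220,140,60,40,3.34,'')[:133] if 0 else cv2.resize(s[320:385,235:315],(400,260))])[:260,:800]
b=cv2.copyMakeBorder(b,0,0,0,800-b.shape[1],cv2.BORDER_CONSTANT)
cv2.imwrite('pics/z0.png',np.vstack([a,b]))
```

```text
(no output)
```

View pics/z0.png

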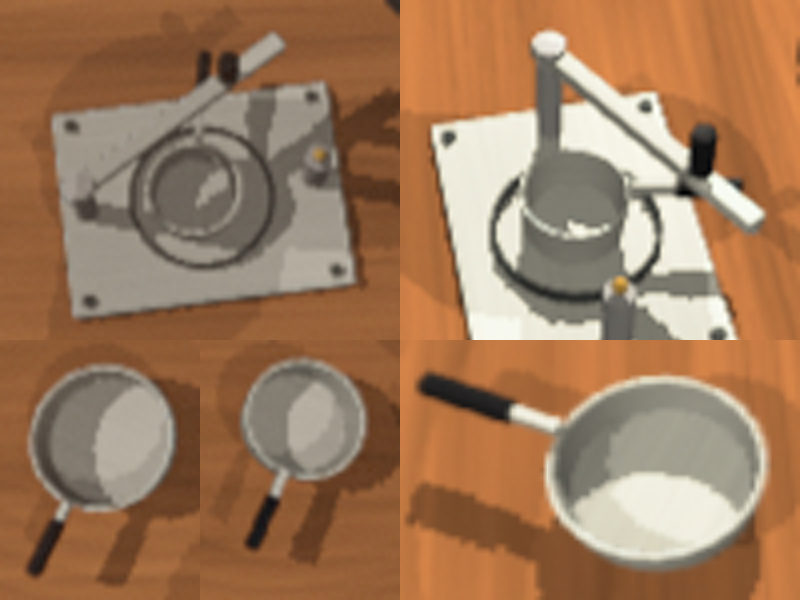

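The zoom shows the hinge post at top-image (293,202), the ball at (350,194) and the knob at (327,172). The pan3 handle points to world +x, under the bar, with its tip at (321,168). I'll fit the models to these points.

```bash
cat >> h.py <<'E'
from scipy.optimize import least_squares
def rot(a): c,s=np.cos(a),np.sin(a); return np.array([[c,-s],[s,c]])
def fit(obs,model,p0):
    # obs: list of (d,uv,fn) fn(p)->3D
    r=lambda p: np.concatenate([proj(d,m(p))-uv for d,uv,m in obs])
    s=least_squares(r,p0,loss='soft_l1'); return s.x,r(s.x).reshape(-1,2)
def L(x,y,z): return lambda p: np.append(p[:2]+rot(p[2])@[x,y],z)
E
python3 - <<'E'
from h import *
np.set_printoptions(precision=4,suppress=True)
T=grab('top');S=grab('side')
o=[(T,(283.8,184.3),L(.08,.1075,.01)),(T,(351.3,176.3),L(.08,-.1075,.01)),(T,(358.8,225.8),L(-.08,-.1075,.01)),(T,(289.5,234.5),L(-.08,.1075,.01)),
(T,(350,193.7),L(.006,-.088,.077)),(S,(340,241),L(.006,-.088,.077)),(S,(322,180.5),L(0,.088,.092))]
c,r=fit(o,0,[.55,0,0]); print('caddy',c,r.tolist())
K=lambda p: np.append(c[:2]+rot(c[2])@(np.array([0,.088])+.135*np.array([np.sin(p[0]),-np.cos(p[0])])),.128)
k,r=fit([(T,(327,169.5),K),(S,((703-400)/4+285,130/4+170),K)],0,[.8]);print('keeper',k,r.tolist(),K(k))
E_=lambda p: np.append(c[:2]+rot(c[2])@(np.array([0,.088])+.183*np.array([np.sin(p[0]),-np.cos(p[0])])),.09)
print('tip',proj(T,E_(k)),'seen ~',(270+280/4,155+42/4))
for n,h,q in [('panL',0,[(T,(230.6,269.3),(214,303.5)),(S,(255.5,156),(224,148))]),('panR',0,[(T,(426,239.8),(413,272)),(S,(286.2,352),(238.6,330))]),('pan3',.01,[(T,(318.4,202.1),(321,168.5)),(S,(329,218.2),(370,216.5))])]:
    o=[]
    for d,a,b in q: o+=[(d,a,L(0,0,h+.036)),(d,b,L(.105,0,h+.042))]
    p,r=fit(o,0,[.45,0,3 if h==0 else 0]); print(n,p,'grip',L(.088,0,h+.04)(p),r.round(1).tolist())
E
```

```text
caddy [ 0.5555 -0.0036  0.0954] [[-1.006675271181905, -0.5912395132486381], [0.21158248341924946, -1.0140129817327477], [0.31602925631165135, -0.13811688015582035], [-1.230993331581999, 0.07172613090847335], [0.15391153773879296, -0.1815290348801284], [-0.7810840289727139, 0.18907043264735535], [-0.43483121338601904, 1.5479662788593487]]
keeper [0.5467] [[-0.2653411553199021, 0.17825781629272797], [0.24434214751772743, 0.38400984567647356]] [ 0.628  -0.0241  0.128 ]
tip [339.4324 163.91  ] seen ~ (340.0, 165.5)
panL [0.3678 0.2604 2.72  ] grip [0.2876 0.2964 0.04  ] [[0.1, -0.6], [0.2, 0.1], [-0.1, 0.1], [-0.6, -0.8]]
panR [ 0.4349 -0.3104  2.6513] grip [ 0.3572 -0.269   0.04  ] [[0.6, -0.3], [-0.2, 0.0], [-0.6, -0.5], [0.3, 0.3]]
pan3 [ 0.5552  0.0017 -0.1006] grip [ 0.6428 -0.0072  0.05  ] [[0.2, -0.2], [0.1, -0.9], [-0.9, -0.2], [-0.1, -0.0]]
```

```bash
cat >> h.py <<'E'
from scipy.spatial.transform import Rotation as Ro
def go(x,y,z,yaw,show=True):
    "print the tool-frame shift (cm) after levelling/turning to yaw, and the turn needed"
    s=monitor.observe(); R0=Ro.from_euler('xyz',s['tool_rot']); R1=Ro.from_euler('xyz',[np.pi,0,yaw])
    w=(R0.inv()*R1).as_rotvec(); d=R1.inv().apply(np.array([x,y,z])-s['position'])*100
    print('t %.1f'%s['clock'],'pos',np.round(s['position'],4),'rpy',np.round(s['tool_rot'],3),'F',np.round(s['force'],1),'gw %.4f'%s['grip_width'],'ff %.0f'%s['finger_force'],'| turn',np.round(w,3),'then shift cm',np.round(d,2))
C=np.array([.5555,-.0036,.0954]); 
def knob(th,z=.098): return np.append(C[:2]+rot(C[2])@(np.array([0,.088])+.135*np.array([np.sin(th),-np.cos(th)])),z)
E
python3 -m handwheel '[{"wz":0.185,"claw":45},{"wz":0.185,"claw":45},{"wz":0.185,"claw":45},{"wz":0.185,"claw":45}]' 40
python3 -c "
from h import *
go(.628,-.024,.16,-.3)"
```

```text
t 1.3 pos [ 0.2661 -0.5655  0.2313] rpy [-3.142  0.     0.44 ] F [ 0.7  0.9 -0. ] gw 0.0854 ff 0 | turn [-0.    0.    0.74] then shift cm [ 18.57 -62.43   7.13]schema error: expected keys dx, dy, dz, wx, wy, wz, claw
```

```bash
python3 -m handwheel '[{"dx":0,"dy":0,"dz":0,"wx":0,"wy":0,"wz":0.185,"claw":45},{"dx":0,"dy":0,"dz":0,"wx":0,"wy":0,"wz":0.185,"claw":45},{"dx":0,"dy":0,"dz":0,"wx":0,"wy":0,"wz":0.185,"claw":45},{"dx":0,"dy":0,"dz":0,"wx":0,"wy":0,"wz":0.185,"claw":45}]' 40
python3 -m handwheel '[{"dx":1.3,"dy":-4.4,"dz":0,"wx":0,"wy":0,"wz":0,"claw":45},{"dx":1.3,"dy":-4.4,"dz":0,"wx":0,"wy":0,"wz":0,"claw":45},{"dx":1.3,"dy":-4.4,"dz":0,"wx":0,"wy":0,"wz":0,"claw":45},{"dx":1.3,"dy":-4.4,"dz":0,"wx":0,"wy":0,"wz":0,"claw":45},{"dx":1.3,"dy":-4.4,"dz":0,"wx":0,"wy":0,"wz":0,"claw":45},{"dx":1.3,"dy":-4.4,"dz":0,"wx":0,"wy":0,"wz":0,"claw":45}]'
python3 -c "
from h import *
go(.628,-.024,.16,-.3)"
```

```text
clock: 1.8
position: [0.2661, -0.5655, 0.2313]
tool_rot: [3.142, -0.0, -0.306]
force: [0.5, -0.4, -0.2]
grip_width: 0.0388
finger_force: 0.0
clock: 2.55
position: [0.4194, -0.3351, 0.2315]
tool_rot: [3.142, -0.0, -0.3]
force: [0.7, -0.0, -0.3]
grip_width: 0.0385
finger_force: 0.0
t 2.5 pos [ 0.4194 -0.3351  0.2315] rpy [ 3.142 -0.    -0.3  ] F [ 0.7 -0.  -0.3] gw 0.0385 ff 0 | turn [ 0. -0. -0.] then shift cm [ 10.73 -35.88   7.15]
```

```bash
python3 -m handwheel '[{"dx":1.34,"dy":-4.48,"dz":0,"wx":0,"wy":0,"wz":0,"claw":45},{"dx":1.34,"dy":-4.48,"dz":0,"wx":0,"wy":0,"wz":0,"claw":45},{"dx":1.34,"dy":-4.48,"dz":0,"wx":0,"wy":0,"wz":0,"claw":45},{"dx":1.34,"dy":-4.48,"dz":0,"wx":0,"wy":0,"wz":0,"claw":45},{"dx":1.34,"dy":-4.48,"dz":0,"wx":0,"wy":0,"wz":0,"claw":45},{"dx":1.34,"dy":-4.48,"dz":0,"wx":0,"wy":0,"wz":0,"claw":45},{"dx":1.34,"dy":-4.48,"dz":2,"wx":0,"wy":0,"wz":0,"claw":45},{"dx":1.34,"dy":-4.48,"dz":2,"wx":0,"wy":0,"wz":0,"claw":45}]'
python3 - <<'E'
from h import *
go(.628,-.024,.098,-.3)
t=grab('top','t1')['frame'];s=grab('side','s1')['frame']
f=lambda im,x,y:cv2.resize(im[y:y+100,x:x+100],(400,400),interpolation=cv2.INTER_CUBIC)
cv2.imwrite('pics/z1.png',np.hstack([f(t,270,130),f(s,300,140)]))
E
```

```text
clock: 3.55
position: [0.6279, -0.0244, 0.191]
tool_rot: [-3.141, -0.001, -0.3]
force: [0.1, -0.8, 0.1]
grip_width: 0.0381
finger_force: 0.0
t 3.5 pos [ 0.6279 -0.0244  0.191 ] rpy [-3.141e+00 -1.000e-03 -3.000e-01] F [ 0.1 -0.8  0.1] gw 0.0381 ff 0 | turn [-0.    -0.001 -0.   ] then shift cm [-0.01 -0.04  9.3 ]
```

View pics/z1.png

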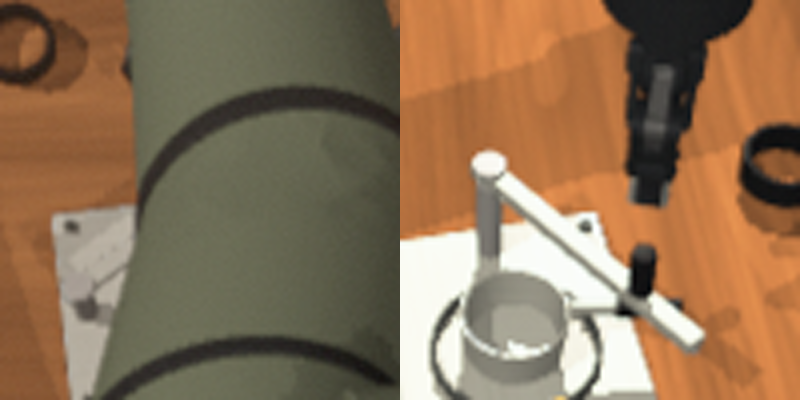

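Side view: the fingers are directly above the knob at (360,205), so I'll go down and grip.

```bash
python3 -m handwheel '[{"dx":0,"dy":0,"dz":2.3,"wx":0,"wy":0,"wz":0,"claw":45},{"dx":0,"dy":0,"dz":2.3,"wx":0,"wy":0,"wz":0,"claw":45},{"dx":0,"dy":0,"dz":2.3,"wx":0,"wy":0,"wz":0,"claw":45},{"dx":0,"dy":0,"dz":1.5,"wx":0,"wy":0,"wz":0,"claw":45},{"dx":0,"dy":0,"dz":0.8,"wx":0,"wy":0,"wz":0,"claw":45},{"dx":0,"dy":0,"dz":0,"wx":0,"wy":0,"wz":0,"claw":0},{"dx":0,"dy":0,"dz":0,"wx":0,"wy":0,"wz":0,"claw":0},{"dx":0,"dy":0,"dz":0,"wx":0,"wy":0,"wz":0,"claw":0}]' 40
python3 - <<'E'
from h import *
from scipy.optimize import minimize_scalar
go(.628,-.024,.098,-.3)
p=monitor.observe()['position']; th=minimize_scalar(lambda t:np.hypot(*(knob(t)-p)[:2]),bounds=(0,1.8),method='bounded').x
print(th,knob(th),p)
R1=Ro.from_euler('xyz',[np.pi,0,-.3]); q=knob(th)
for t in np.linspace(th,1.75,13)[1:]:
    n=knob(t); print(round(t,2),R1.inv().apply(n-q)[:2].round(4)*100); q=n
E
```

```text
clock: 4.65
position: [0.6273, -0.0257, 0.0998]
tool_rot: [-3.141, -0.001, -0.3]
force: [0.2, 0.6, -0.8]
grip_width: 0.0147
finger_force: 39.1
t 4.7 pos [ 0.6273 -0.0257  0.0998] rpy [-3.141e+00 -1.000e-03 -3.000e-01] F [ 0.2  0.6 -0.8] gw 0.0147 ff 39 | turn [-0.    -0.001 -0.   ] then shift cm [ 0.02 -0.18  0.18]
0.5355420159601493 [ 0.62675479 -0.02500889  0.098     ] [ 0.62725637 -0.02569546  0.09978034]
0.64 [ 0.76 -1.14]
0.74 [ 0.64 -1.21]
0.84 [ 0.52 -1.26]
0.94 [ 0.38 -1.31]
1.04 [ 0.25 -1.34]
1.14 [ 0.11 -1.36]
1.24 [-0.02 -1.37]
1.35 [-0.16 -1.36]
1.45 [-0.3  -1.33]
1.55 [-0.43 -1.3 ]
1.65 [-0.56 -1.25]
1.75 [-0.68 -1.18]
```

```bash
python3 -m handwheel '[{"dx":0.76,"dy":-1.14,"dz":0,"wx":0,"wy":0,"wz":0,"claw":0},{"dx":0.64,"dy":-1.21,"dz":0,"wx":0,"wy":0,"wz":0,"claw":0},{"dx":0.52,"dy":-1.26,"dz":0,"wx":0,"wy":0,"wz":0,"claw":0},{"dx":0.38,"dy":-1.31,"dz":0,"wx":0,"wy":0,"wz":0,"claw":0},{"dx":0.25,"dy":-1.34,"dz":0,"wx":0,"wy":0,"wz":0,"claw":0},{"dx":0.11,"dy":-1.36,"dz":0,"wx":0,"wy":0,"wz":0,"claw":0}]' 
python3 -m handwheel '[{"dx":-0.02,"dy":-1.37,"dz":0,"wx":0,"wy":0,"wz":0,"claw":0},{"dx":-0.16,"dy":-1.36,"dz":0,"wx":0,"wy":0,"wz":0,"claw":0},{"dx":-0.3,"dy":-1.33,"dz":0,"wx":0,"wy":0,"wz":0,"claw":0},{"dx":-0.43,"dy":-1.3,"dz":0,"wx":0,"wy":0,"wz":0,"claw":0},{"dx":-0.56,"dy":-1.25,"dz":0,"wx":0,"wy":0,"wz":0,"claw":0},{"dx":-0.68,"dy":-1.18,"dz":0,"wx":0,"wy":0,"wz":0,"claw":0}]'
python3 - <<'E'
from h import *
k=knob(1.75);go(*k,-.3)
E
```

```text
clock: 5.4
position: [0.676, 0.0395, 0.0997]
tool_rot: [-3.142, -0.001, -0.3]
force: [-7.5, 1.7, 0.2]
grip_width: 0.0143
finger_force: 40.1
clock: 6.15
position: [0.6777, 0.121, 0.0996]
tool_rot: [-3.141, -0.001, -0.3]
force: [-0.8, -3.8, 2.9]
grip_width: 0.0147
finger_force: 40.4
t 6.2 pos [0.6777 0.121  0.0996] rpy [-3.141e+00 -1.000e-03 -3.000e-01] F [-0.8 -3.8  2.9] gw 0.0147 ff 40 | turn [-0.    -0.001 -0.   ] then shift cm [-0.05  0.06  0.16]
```

```bash
python3 -m handwheel '[{"dx":-0.15,"dy":-0.25,"dz":0,"wx":0,"wy":0,"wz":0,"claw":0},{"dx":-0.15,"dy":-0.25,"dz":0,"wx":0,"wy":0,"wz":0,"claw":0},{"dx":0,"dy":0,"dz":0,"wx":0,"wy":0,"wz":0,"claw":0}]' 
python3 -m handwheel '[{"dx":0,"dy":0,"dz":0,"wx":0,"wy":0,"wz":0,"claw":40},{"dx":0,"dy":0,"dz":0,"wx":0,"wy":0,"wz":0,"claw":40},{"dx":0,"dy":0,"dz":-3,"wx":0,"wy":0,"wz":0,"claw":40},{"dx":0,"dy":0,"dz":-3,"wx":0,"wy":0,"wz":0,"claw":40}]'
python3 - <<'E'
from h import *
p=[.5552,.0017,-.1006]; go(*L(.086,0,.14)(p),-.1)
E
```

```text
clock: 6.52
position: [0.6772, 0.1227, 0.0996]
tool_rot: [3.139, -0.003, -0.302]
force: [7.2, -15.5, 3.7]
grip_width: 0.0144
finger_force: 40.6
clock: 7.02
position: [0.6757, 0.1263, 0.1597]
tool_rot: [-3.142, 0.001, -0.3]
force: [0.0, 0.6, 0.2]
grip_width: 0.0341
finger_force: 0.0
t 7.0 pos [0.6757 0.1263 0.1597] rpy [-3.142e+00  1.000e-03 -3.000e-01] F [0.  0.6 0.2] gw 0.0341 ff 0 | turn [-0.     0.001 -0.2  ] then shift cm [-2.14 13.61  1.97]
```

```bash
python3 -m handwheel '[{"dx":0,"dy":0,"dz":-1,"wx":0,"wy":0,"wz":-0.1,"claw":45},{"dx":0,"dy":0,"dz":-1,"wx":0,"wy":0,"wz":-0.1,"claw":45},{"dx":-0.54,"dy":3.4,"dz":0,"wx":0,"wy":0,"wz":0,"claw":45},{"dx":-0.54,"dy":3.4,"dz":0,"wx":0,"wy":0,"wz":0,"claw":45},{"dx":-0.54,"dy":3.4,"dz":0,"wx":0,"wy":0,"wz":0,"claw":45},{"dx":-0.54,"dy":3.4,"dz":0,"wx":0,"wy":0,"wz":0,"claw":45}]'
python3 - <<'E'
from h import *
p=[.5552,.0017,-.1006]; go(*L(.086,0,.033)(p),-.1)
t=grab('top','t2')['frame'];S=grab('side','s2');s=S['frame']
f=lambda im,x,y:cv2.resize(im[y:y+100,x:x+100],(400,400),interpolation=cv2.INTER_CUBIC)
b=f(s,300,140)
for q in [(0,0,.046),(.105,0,.056),(.06,.005,.056),(.06,-.005,.056)]:
    u=(proj(S,L(*q)(p))-[300,140])*4+2; cv2.circle(b,tuple(int(i) for i in u),2,(0,0,255),-1)
cv2.imwrite('pics/z2.png',np.hstack([b,f(t,190,230)]))
E
```

```text
clock: 7.78
position: [0.6406, -0.0078, 0.1792]
tool_rot: [-3.141, 0.0, -0.1]
force: [0.5, 0.5, 0.3]
grip_width: 0.0385
finger_force: 0.0
t 7.8 pos [ 0.6406 -0.0078  0.1792] rpy [-3.141  0.    -0.1  ] F [0.5 0.5 0.3] gw 0.0385 ff 0 | turn [-0.001  0.     0.   ] then shift cm [ 1.000e-02 -9.000e-02  1.462e+01]
```

View pics/z2.png

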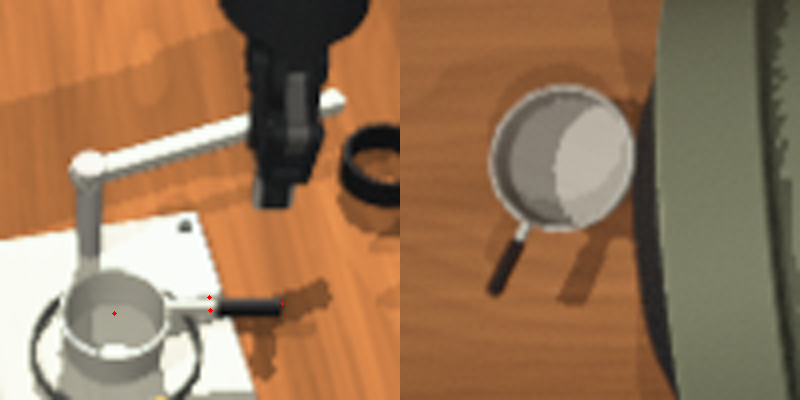

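The keeper is fully open and clear, and pan3's handle lies where the model says (tip at crop 283,308). Down, grip and lift.

```bash
python3 -m handwheel '[{"dx":0,"dy":0,"dz":3.5,"wx":0,"wy":0,"wz":0,"claw":45},{"dx":0,"dy":0,"dz":3.5,"wx":0,"wy":0,"wz":0,"claw":45},{"dx":0,"dy":0,"dz":3.5,"wx":0,"wy":0,"wz":0,"claw":45},{"dx":0,"dy":0,"dz":2.6,"wx":0,"wy":0,"wz":0,"claw":45},{"dx":0,"dy":0,"dz":1.5,"wx":0,"wy":0,"wz":0,"claw":45}]' 
python3 -m handwheel '[{"dx":0,"dy":0,"dz":0,"wx":0,"wy":0,"wz":0,"claw":0},{"dx":0,"dy":0,"dz":0,"wx":0,"wy":0,"wz":0,"claw":0},{"dx":0,"dy":0,"dz":0,"wx":0,"wy":0,"wz":0,"claw":0},{"dx":0,"dy":0,"dz":0,"wx":0,"wy":0,"wz":0,"claw":0}]' 80
python3 -m handwheel '[{"dx":0,"dy":0,"dz":-0.5,"wx":0,"wy":0,"wz":0,"claw":0},{"dx":0,"dy":0,"dz":-2.5,"wx":0,"wy":0,"wz":0,"claw":0},{"dx":0,"dy":0,"dz":-4,"wx":0,"wy":0,"wz":0,"claw":0},{"dx":0,"dy":0,"dz":-4,"wx":0,"wy":0,"wz":0,"claw":0},{"dx":0,"dy":0,"dz":-4,"wx":0,"wy":0,"wz":0,"claw":0}]'
python3 - <<'E'
from h import *
go(.62,.28,.183,-.1)
S=grab('side','s3')
cv2.imwrite('pics/z3.png',cv2.resize(S['frame'][100:260,260:460],(600,480)))
E
```

```text
clock: 8.5
position: [0.6405, -0.0066, 0.0319]
tool_rot: [-3.141, 0.001, -0.1]
force: [0.5, 0.5, 0.4]
grip_width: 0.0382
finger_force: 0.0
clock: 9.0
position: [0.6416, -0.0075, 0.0341]
tool_rot: [-3.141, -0.001, -0.1]
force: [2.5, -0.1, 2.6]
grip_width: 0.0082
finger_force: 78.2
clock: 9.62
position: [0.6408, -0.0076, 0.185]
tool_rot: [-3.142, -0.0, -0.1]
force: [0.6, 0.6, -0.7]
grip_width: 0.0083
finger_force: 78.0
t 9.6 pos [ 0.6408 -0.0076  0.185 ] rpy [-3.142 -0.    -0.1  ] F [ 0.6  0.6 -0.7] gw 0.0083 ff 78 | turn [-0. -0. -0.] then shift cm [ -4.94 -28.41   0.2 ]
```

View pics/z3.png

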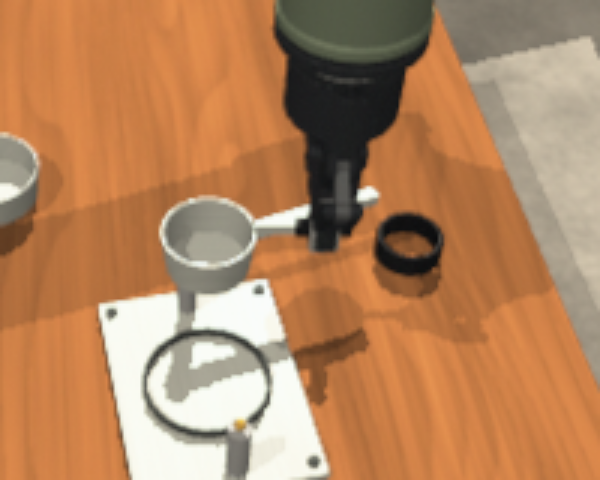

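Pan3 is held level above the seat. I'll carry it to the free space on the left and set it down.

```bash
python3 -m handwheel '[{"dx":-0.7,"dy":-4,"dz":-0.5,"wx":0,"wy":0,"wz":0,"claw":0},{"dx":-0.7,"dy":-4,"dz":0,"wx":0,"wy":0,"wz":0,"claw":0},{"dx":-0.7,"dy":-4,"dz":0,"wx":0,"wy":0,"wz":0,"claw":0},{"dx":-0.7,"dy":-4,"dz":0,"wx":0,"wy":0,"wz":0,"claw":0},{"dx":-0.7,"dy":-4,"dz":0,"wx":0,"wy":0,"wz":0,"claw":0},{"dx":-0.7,"dy":-4,"dz":0,"wx":0,"wy":0,"wz":0,"claw":0},{"dx":-0.7,"dy":-4.4,"dz":0,"wx":0,"wy":0,"wz":0,"claw":0},{"dx":0,"dy":0,"dz":0,"wx":0,"wy":0,"wz":0,"claw":0}]' 
python3 -m handwheel '[{"dx":0,"dy":0,"dz":4,"wx":0,"wy":0,"wz":0,"claw":0},{"dx":0,"dy":0,"dz":4,"wx":0,"wy":0,"wz":0,"claw":0},{"dx":0,"dy":0,"dz":4,"wx":0,"wy":0,"wz":0,"claw":0},{"dx":0,"dy":0,"dz":2.5,"wx":0,"wy":0,"wz":0,"claw":0},{"dx":0,"dy":0,"dz":1.0,"wx":0,"wy":0,"wz":0,"claw":0},{"dx":0,"dy":0,"dz":0,"wx":0,"wy":0,"wz":0,"claw":0}]' 
python3 -c "
from h import *
go(.62,.28,.024,-.1)"
```

```text
clock: 10.68
position: [0.6193, 0.2842, 0.1881]
tool_rot: [-3.14, 0.001, -0.095]
force: [-0.8, -0.2, -0.9]
grip_width: 0.0084
finger_force: 78.2
clock: 11.42
position: [0.6208, 0.2795, 0.0334]
tool_rot: [3.141, 0.0, -0.101]
force: [0.3, 0.3, -0.4]
grip_width: 0.0079
finger_force: 78.2
t 11.4 pos [0.6208 0.2795 0.0334] rpy [ 3.141  0.    -0.101] F [ 0.3  0.3 -0.4] gw 0.0079 ff 78 | turn [ 0.     0.    -0.001] then shift cm [-0.08 -0.04  0.94]
```

```bash
python3 -m handwheel '[{"dx":0,"dy":0,"dz":0.6,"wx":0,"wy":0,"wz":0,"claw":0},{"dx":0,"dy":0,"dz":0.3,"wx":0,"wy":0,"wz":0,"claw":0},{"dx":0,"dy":0,"dz":0,"wx":0,"wy":0,"wz":0,"claw":0}]' 
python3 -m handwheel '[{"dx":0,"dy":0,"dz":0,"wx":0,"wy":0,"wz":0,"claw":40},{"dx":0,"dy":0,"dz":0,"wx":0,"wy":0,"wz":0,"claw":40},{"dx":0,"dy":0,"dz":-2,"wx":0,"wy":0,"wz":0,"claw":40},{"dx":0,"dy":0,"dz":-5,"wx":0,"wy":0,"wz":0,"claw":40},{"dx":0,"dy":0,"dz":-5,"wx":0,"wy":0,"wz":0,"claw":40},{"dx":0,"dy":0,"dz":-5,"wx":0,"wy":0,"wz":0,"claw":40}]'
python3 - <<'E'
from h import *
print(np.round(monitor.observe()['qpos'],2))
p=[.3678,.2604,2.72]; go(*L(.087,0,.18)(p),2.72)
E
```

```text
clock: 11.8
position: [0.6207, 0.28, 0.0244]
tool_rot: [-3.141, -0.0, -0.1]
force: [-0.2, -0.5, -1.0]
grip_width: 0.0084
finger_force: 78.2
clock: 12.55
position: [0.6207, 0.2799, 0.1977]
tool_rot: [-3.141, -0.001, -0.1]
force: [-0.2, 0.1, -0.2]
grip_width: 0.0341
finger_force: 0.0
[-0.48  0.64 -0.04  1.47  0.03  1.03 -2.21]
t 12.6 pos [0.6207 0.2799 0.1977] rpy [-3.141e+00 -1.000e-03 -1.000e-01] F [-0.2  0.1 -0.2] gw 0.0341 ff 0 | turn [ 1.00e-03 -1.00e-03 -2.82e+00] then shift cm [ 30.98 -12.13   1.77]
```

```bash
for i in 1 2; do true; done
python3 -m handwheel '[{"dx":0,"dy":0,"dz":0,"wx":0,"wy":0,"wz":-0.17625,"claw":45},{"dx":0,"dy":0,"dz":0,"wx":0,"wy":0,"wz":-0.17625,"claw":45},{"dx":0,"dy":0,"dz":0,"wx":0,"wy":0,"wz":-0.17625,"claw":45},{"dx":0,"dy":0,"dz":0,"wx":0,"wy":0,"wz":-0.17625,"claw":45},{"dx":0,"dy":0,"dz":0,"wx":0,"wy":0,"wz":-0.17625,"claw":45},{"dx":0,"dy":0,"dz":0,"wx":0,"wy":0,"wz":-0.17625,"claw":45},{"dx":0,"dy":0,"dz":0,"wx":0,"wy":0,"wz":-0.17625,"claw":45},{"dx":0,"dy":0,"dz":0,"wx":0,"wy":0,"wz":-0.17625,"claw":45}]' 
python3 -m handwheel '[{"dx":0,"dy":0,"dz":0,"wx":0,"wy":0,"wz":-0.17625,"claw":45},{"dx":0,"dy":0,"dz":0,"wx":0,"wy":0,"wz":-0.17625,"claw":45},{"dx":0,"dy":0,"dz":0,"wx":0,"wy":0,"wz":-0.17625,"claw":45},{"dx":0,"dy":0,"dz":0,"wx":0,"wy":0,"wz":-0.17625,"claw":45},{"dx":0,"dy":0,"dz":0,"wx":0,"wy":0,"wz":-0.17625,"claw":45},{"dx":0,"dy":0,"dz":0,"wx":0,"wy":0,"wz":-0.17625,"claw":45},{"dx":0,"dy":0,"dz":0,"wx":0,"wy":0,"wz":-0.17625,"claw":45},{"dx":0,"dy":0,"dz":0,"wx":0,"wy":0,"wz":-0.17625,"claw":45}]'
cat >> h.py <<'E'
def pans(c='top',d=None):
    d=d or grab(c); o=[]
    for m in optics.masks_of('pan1',c):
        if m['p']<.3: continue
        ys,xs=np.nonzero(m['region']); 
        if len(xs): print(c,'p%.2f'%m['p'],'rect',np.round(m['rect']),'cen %.1f %.1f'%(xs.mean(),ys.mean()),back(d,xs.mean(),ys.mean(),.03)[:2].round(3))
    return d
E
python3 - <<'E'
from h import *
p=[.3678,.2604,2.72]; go(*L(.087,0,.18)(p),2.72)
T=grab('top','t4');pans('top',T);S=grab('side','s4');pans('side',S)
f=lambda im,x,y:cv2.resize(im[y:y+100,x:x+100],(400,400),interpolation=cv2.INTER_CUBIC)
b=f(T['frame'],190,230)
for q in [(0,0,.036),(.105,0,.04),(.052,0,.036),(-.052,0,.036),(0,.052,.036),(0,-.052,.036)]:
    u=(proj(T,L(*q)(p))-[190,230])*4+2; cv2.circle(b,tuple(int(i) for i in u),2,(0,0,255),-1)
cv2.imwrite('pics/z4.png',np.hstack([b,f(T['frame'],390,200)]))
E
```

```text
clock: 13.55
position: [0.6209, 0.2798, 0.1959]
tool_rot: [3.14, -0.0, 1.315]
force: [0.9, -0.4, -0.1]
grip_width: 0.0386
finger_force: 0.0
clock: 14.55
position: [0.621, 0.2795, 0.1958]
tool_rot: [-3.142, 0.002, 2.725]
force: [1.1, -0.2, -0.6]
grip_width: 0.0384
finger_force: 0.0
t 14.6 pos [0.621  0.2795 0.1958] rpy [-3.142e+00  2.000e-03  2.725e+00] F [ 1.1 -0.2 -0.6] gw 0.0384 ff 0 | turn [-0.     0.002  0.005] then shift cm [ 31.02 -12.1    1.58]
top p0.70 rect [212. 250.  36.  55.] cen 228.1 272.0 [0.359 0.269]
top p0.66 rect [211. 196.  26.  31.] cen 223.2 212.4 [0.536 0.288]
top p0.59 rect [412. 223.  28.  48.] cen 424.6 241.1 [ 0.431 -0.306]
side p0.69 rect [237. 329.  69.  50.] cen 283.1 351.2 [ 0.43  -0.307]
side p0.68 rect [223. 142.  50.  30.] cen 253.5 158.5 [0.361 0.257]
side p0.63 rect [297. 141.  46.  21.] cen 314.9 147.9 [0.547 0.284]
```

View pics/z4.png

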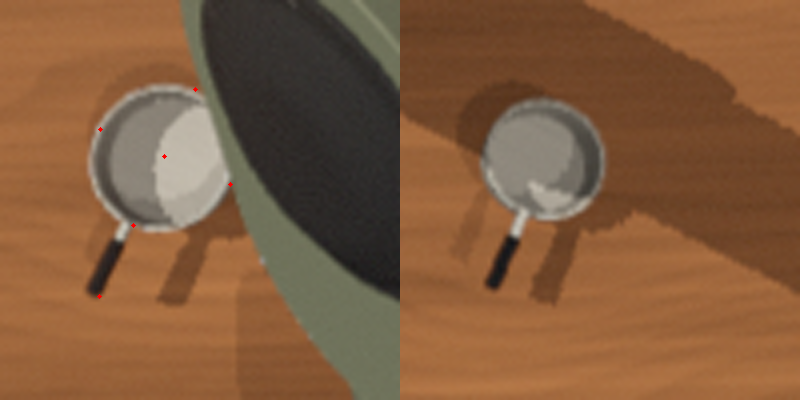

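Pan1 and pan2 haven't moved, and the model overlay is within about 3 mm. Next is pan1's handle.

```bash
python3 -m handwheel '[{"dx":3.9,"dy":-1.51,"dz":0,"wx":0,"wy":0,"wz":0,"claw":45},{"dx":3.9,"dy":-1.51,"dz":0,"wx":0,"wy":0,"wz":0,"claw":45},{"dx":3.9,"dy":-1.51,"dz":0,"wx":0,"wy":0,"wz":0,"claw":45},{"dx":3.9,"dy":-1.51,"dz":0,"wx":0,"wy":0,"wz":0,"claw":45},{"dx":3.9,"dy":-1.51,"dz":0,"wx":0,"wy":0,"wz":0,"claw":45},{"dx":3.9,"dy":-1.51,"dz":0,"wx":0,"wy":0,"wz":0,"claw":45},{"dx":3.9,"dy":-1.51,"dz":0,"wx":0,"wy":0,"wz":0,"claw":45},{"dx":3.7,"dy":-1.51,"dz":0,"wx":0,"wy":0,"wz":0,"claw":45}]' 
python3 -m handwheel '[{"dx":0,"dy":0,"dz":4,"wx":0,"wy":0,"wz":0,"claw":45},{"dx":0,"dy":0,"dz":4,"wx":0,"wy":0,"wz":0,"claw":45},{"dx":0,"dy":0,"dz":3.5,"wx":0,"wy":0,"wz":0,"claw":45},{"dx":0,"dy":0,"dz":0,"wx":0,"wy":0,"wz":0,"claw":45}]'
python3 - <<'E'
from h import *
p=[.3678,.2604,2.72]; go(*L(.087,0,.023)(p),2.72)
S=grab('side','s5')
cv2.imwrite('pics/z5.png',cv2.resize(S['frame'][90:210,180:300],(480,480),interpolation=cv2.INTER_CUBIC))
E
```

```text
clock: 15.75
position: [0.2872, 0.2966, 0.1948]
tool_rot: [3.141, 0.001, 2.715]
force: [-0.4, 0.8, 0.9]
grip_width: 0.0388
finger_force: 0.0
clock: 16.25
position: [0.2876, 0.2961, 0.0784]
tool_rot: [-3.139, -0.001, 2.718]
force: [-0.8, 0.3, 0.7]
grip_width: 0.0385
finger_force: 0.0
t 16.2 pos [0.2876 0.2961 0.0784] rpy [-3.139e+00 -1.000e-03  2.718e+00] F [-0.8  0.3  0.7] gw 0.0385 ff 0 | turn [-0.003 -0.001 -0.002] then shift cm [-0.08  0.02  5.54]
```

View pics/z5.png

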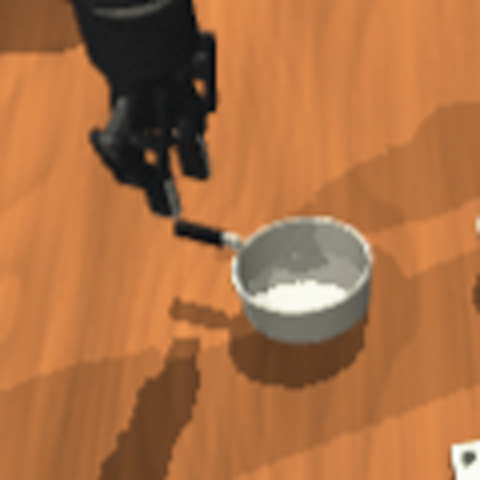

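The fingers straddle the handle line (tip at about (178,228) in the crop). Down, grip and lift.

```bash
python3 -m handwheel '[{"dx":0,"dy":0,"dz":2.5,"wx":0,"wy":0,"wz":0,"claw":45},{"dx":0,"dy":0,"dz":2,"wx":0,"wy":0,"wz":0,"claw":45},{"dx":0,"dy":0,"dz":1,"wx":0,"wy":0,"wz":0,"claw":45},{"dx":0,"dy":0,"dz":0,"wx":0,"wy":0,"wz":0,"claw":0},{"dx":0,"dy":0,"dz":0,"wx":0,"wy":0,"wz":0,"claw":0},{"dx":0,"dy":0,"dz":0,"wx":0,"wy":0,"wz":0,"claw":0},{"dx":0,"dy":0,"dz":0,"wx":0,"wy":0,"wz":0,"claw":0}]' 90
python3 -m handwheel '[{"dx":0,"dy":0,"dz":-0.5,"wx":0,"wy":0,"wz":0,"claw":0},{"dx":0,"dy":0,"dz":-2.5,"wx":0,"wy":0,"wz":0,"claw":0},{"dx":0,"dy":0,"dz":-4,"wx":0,"wy":0,"wz":0,"claw":0},{"dx":0,"dy":0,"dz":-4,"wx":0,"wy":0,"wz":0,"claw":0},{"dx":0,"dy":0,"dz":-4,"wx":0,"wy":0,"wz":0,"claw":0}]'
python3 - <<'E'
from h import *
p=[C[0],C[1],2.6]; go(*L(.087,0,.18)(p),2.6)
d=pans('side'); T=grab('top','t6')
cv2.imwrite('pics/z6.png',np.hstack([cv2.resize(d['frame'][90:210,180:300],(400,400)),cv2.resize(T['frame'][220:320,180:280],(400,400))]))
E
```

```text
clock: 17.18
position: [0.2887, 0.2972, 0.0251]
tool_rot: [3.14, 0.0, 2.72]
force: [-1.4, 0.4, 7.7]
grip_width: 0.0077
finger_force: 88.9
clock: 17.8
position: [0.288, 0.2963, 0.176]
tool_rot: [-3.141, -0.0, 2.72]
force: [-0.4, 0.7, -1.1]
grip_width: 0.0079
finger_force: 87.9
t 17.8 pos [0.288  0.2963 0.176 ] rpy [-3.141 -0.     2.72 ] F [-0.4  0.7 -1.1] gw 0.0079 ff 88 | turn [-0.   -0.    0.12] then shift cm [-29.68 -11.91  -0.4 ]
side p0.97 rect [239. 330.  72.  46.] cen 282.5 350.3 [ 0.428 -0.305]
side p0.79 rect [298. 141.  46.  18.] cen 314.9 147.8 [0.547 0.285]
side p0.68 rect [218. 101.  50.  33.] cen 246.3 118.2 [0.334 0.454]
```

View pics/z6.png

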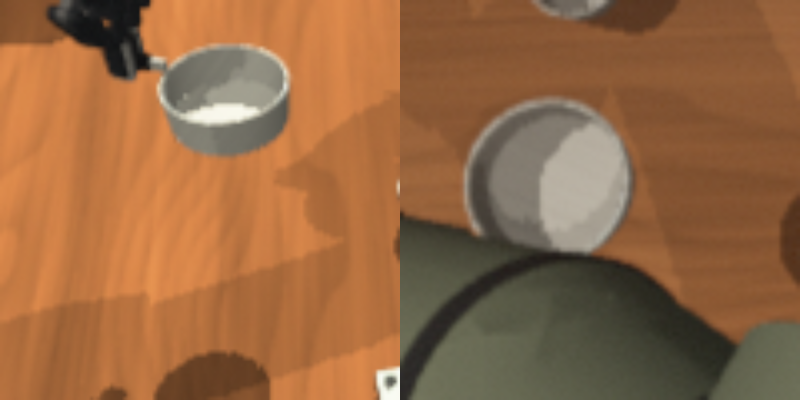

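Pan1 is held level. I'll move it to hover over the seat.

```bash
python3 -m handwheel '[{"dx":0,"dy":0,"dz":0,"wx":0,"wy":0,"wz":0.12,"claw":0},{"dx":-4.2,"dy":-1.7,"dz":0,"wx":0,"wy":0,"wz":0,"claw":0},{"dx":-4.2,"dy":-1.7,"dz":0,"wx":0,"wy":0,"wz":0,"claw":0},{"dx":-4.2,"dy":-1.7,"dz":0,"wx":0,"wy":0,"wz":0,"claw":0},{"dx":-4.2,"dy":-1.7,"dz":0,"wx":0,"wy":0,"wz":0,"claw":0},{"dx":-4.2,"dy":-1.7,"dz":0,"wx":0,"wy":0,"wz":0,"claw":0},{"dx":-4.2,"dy":-1.7,"dz":0,"wx":0,"wy":0,"wz":0,"claw":0},{"dx":-4.2,"dy":-1.7,"dz":0,"wx":0,"wy":0,"wz":0,"claw":0}]' 
python3 -m handwheel '[{"dx":-0.28,"dy":0,"dz":3,"wx":0,"wy":0,"wz":0,"claw":0},{"dx":0,"dy":0,"dz":3,"wx":0,"wy":0,"wz":0,"claw":0},{"dx":0,"dy":0,"dz":0,"wx":0,"wy":0,"wz":0,"claw":0},{"dx":0,"dy":0,"dz":0,"wx":0,"wy":0,"wz":0,"claw":0}]'
python3 - <<'E'
from h import *
p=[C[0],C[1],2.6]; go(*L(.087,0,.12)(p),2.6)
f=lambda d,x,y:cv2.resize(d['frame'][y:y+100,x:x+100],(400,400),interpolation=cv2.INTER_CUBIC)
T=pans('top');S=pans('side')
ims=[]
for d,x,y in [(T,270,150),(S,285,150)]:
    b=f(d,x,y); zr=monitor.observe()['position'][2]-.025+.036
    ang=np.linspace(0,2*np.pi,60)
    pos=monitor.observe()['position']; cen=pos[:2]-.087*np.array([np.cos(2.6),np.sin(2.6)])
    for (c,r,z,col) in [(cen,.052,zr,(0,0,255)),(C[:2],.052,.018,(255,0,0))]:
        for a in ang:
            u=(proj(d,[c[0]+r*np.cos(a),c[1]+r*np.sin(a),z])-[x,y])*4+2; cv2.circle(b,tuple(int(i) for i in u),1,col,-1)
    ims.append(b)
cv2.imwrite('pics/z7.png',np.hstack(ims))
E
```

```text
clock: 18.95
position: [0.479, 0.0415, 0.1735]
tool_rot: [-3.141, -0.001, 2.6]
force: [-0.0, 0.4, -0.8]
grip_width: 0.0081
finger_force: 88.0
clock: 19.45
position: [0.4813, 0.042, 0.1148]
tool_rot: [3.142, -0.0, 2.6]
force: [-0.8, 0.8, -0.4]
grip_width: 0.0079
finger_force: 88.1
t 19.4 pos [0.4813 0.042  0.1148] rpy [ 3.142 -0.     2.6  ] F [-0.8  0.8 -0.4] gw 0.0079 ff 88 | turn [ 0. -0.  0.] then shift cm [-0.   -0.08 -0.52]
top p0.97 rect [411. 226.  30.  21.] cen 426.0 236.0 [ 0.446 -0.311]
top p0.59 rect [210. 180.  26.  45.] cen 223.4 209.4 [0.545 0.288]
side p0.86 rect [237. 329.  74.  47.] cen 283.0 350.8 [ 0.429 -0.307]
side p0.79 rect [300. 183.  51.  38.] cen 327.1 202.1 [0.56  0.067]
side p0.72 rect [306. 142.  36.  18.] cen 321.6 147.5 [0.568 0.284]
side p0.50 rect [316. 156.  71.  27.] cen 353.1 172.2 [0.647 0.17 ]
```

View pics/z7.png

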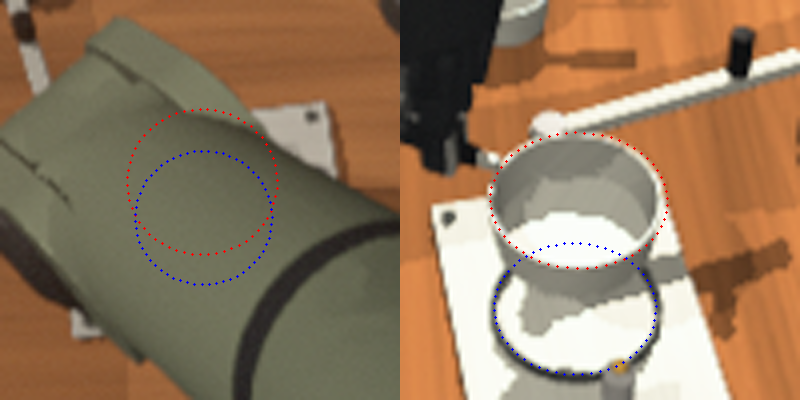

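The hover is aligned to about 1 mm: the pan rim and seat ring match the overlay. I'll lower it.

```bash
python3 -m handwheel '[{"dx":-0.09,"dy":0,"dz":2,"wx":0,"wy":0,"wz":0,"claw":0},{"dx":0,"dy":0,"dz":2,"wx":0,"wy":0,"wz":0,"claw":0},{"dx":0,"dy":0,"dz":2,"wx":0,"wy":0,"wz":0,"claw":0},{"dx":0,"dy":0,"dz":1,"wx":0,"wy":0,"wz":0,"claw":0},{"dx":0,"dy":0,"dz":0.5,"wx":0,"wy":0,"wz":0,"claw":0},{"dx":0,"dy":0,"dz":0,"wx":0,"wy":0,"wz":0,"claw":0},{"dx":0,"dy":0,"dz":0,"wx":0,"wy":0,"wz":0,"claw":0}]' 
python3 -m handwheel '[{"dx":0,"dy":0,"dz":0.2,"wx":0,"wy":0,"wz":0,"claw":0},{"dx":0,"dy":0,"dz":0,"wx":0,"wy":0,"wz":0,"claw":0}]' 
python3 -m handwheel '[{"dx":0,"dy":0,"dz":0.2,"wx":0,"wy":0,"wz":0,"claw":0},{"dx":0,"dy":0,"dz":0,"wx":0,"wy":0,"wz":0,"claw":0}]'
```

```text
clock: 20.52
position: [0.4824, 0.0412, 0.0398]
tool_rot: [3.141, 0.001, 2.6]
force: [0.2, 0.3, -0.9]
grip_width: 0.0079
finger_force: 88.1
clock: 20.78
position: [0.4821, 0.0411, 0.0373]
tool_rot: [-3.142, 0.0, 2.6]
force: [0.2, 0.4, -1.0]
grip_width: 0.0079
finger_force: 88.1
clock: 21.02
position: [0.4822, 0.0412, 0.0353]
tool_rot: [3.142, 0.0, 2.6]
force: [-0.2, -0.5, 3.6]
grip_width: 0.0078
finger_force: 88.8
```

```bash
python3 -m handwheel '[{"dx":0,"dy":0,"dz":0,"wx":0,"wy":0,"wz":0,"claw":35},{"dx":0,"dy":0,"dz":0,"wx":0,"wy":0,"wz":0,"claw":35},{"dx":0,"dy":0,"dz":-1,"wx":0,"wy":0,"wz":0,"claw":35},{"dx":0,"dy":0,"dz":-4,"wx":0,"wy":0,"wz":0,"claw":35},{"dx":0,"dy":0,"dz":-5,"wx":0,"wy":0,"wz":0,"claw":45},{"dx":0,"dy":0,"dz":-5,"wx":0,"wy":0,"wz":0,"claw":45},{"dx":0,"dy":0,"dz":0,"wx":0,"wy":0,"wz":-0.05,"claw":45}]'
python3 - <<'E'
from h import *
p=[.4349,-.3104,2.6513]; go(*L(.087,0,.18)(p),2.65)
pans('top');pans('side')
E
```

```text
clock: 21.9
position: [0.4835, 0.0414, 0.1891]
tool_rot: [3.139, 0.005, 2.65]
force: [0.3, -0.3, -1.4]
grip_width: 0.0382
finger_force: 0.0
t 21.9 pos [0.4835 0.0414 0.1891] rpy [3.139 0.005 2.65 ] F [ 0.3 -0.3 -1.4] gw 0.0382 ff 0 | turn [0.002 0.005 0.   ] then shift cm [ -3.62 -33.32   0.91]
top p0.82 rect [408. 223.  35.  35.] cen 425.1 240.0 [ 0.434 -0.308]
top p0.64 rect [210. 182.  26.  46.] cen 222.8 210.2 [0.542 0.29 ]
top p0.52 rect [272. 144.  80.  90.] cen 314.0 176.1 [0.64  0.014]
side p0.81 rect [302. 141.  40.  21.] cen 317.1 148.7 [0.554 0.28 ]
side p0.68 rect [292. 201.  56.  37.] cen 326.8 221.8 [0.552 0.002]
side p0.62 rect [238. 330.  73.  48.] cen 282.8 350.7 [ 0.429 -0.306]
side p0.55 rect [397. 260.  35.  39.] cen 414.4 280.3 [ 0.731 -0.182]
```

```bash
python3 -m handwheel '[{"dx":-0.45,"dy":-4.17,"dz":0,"wx":0,"wy":0,"wz":0,"claw":45},{"dx":-0.45,"dy":-4.17,"dz":0,"wx":0,"wy":0,"wz":0,"claw":45},{"dx":-0.45,"dy":-4.17,"dz":0,"wx":0,"wy":0,"wz":0,"claw":45},{"dx":-0.45,"dy":-4.17,"dz":0,"wx":0,"wy":0,"wz":0,"claw":45},{"dx":-0.45,"dy":-4.17,"dz":0,"wx":0,"wy":0,"wz":0,"claw":45},{"dx":-0.45,"dy":-4.17,"dz":0,"wx":0,"wy":0,"wz":0,"claw":45},{"dx":-0.45,"dy":-4.17,"dz":0,"wx":0,"wy":0,"wz":0,"claw":45},{"dx":-0.45,"dy":-4.17,"dz":0,"wx":0,"wy":0,"wz":0,"claw":45}]' 
python3 -m handwheel '[{"dx":0,"dy":0,"dz":4,"wx":0,"wy":0,"wz":0,"claw":45},{"dx":0,"dy":0,"dz":4,"wx":0,"wy":0,"wz":0,"claw":45},{"dx":0,"dy":0,"dz":3.3,"wx":0,"wy":0,"wz":0,"claw":45},{"dx":0,"dy":0,"dz":0,"wx":0,"wy":0,"wz":0,"claw":45}]'
python3 - <<'E'
from h import *
p=[.4349,-.3104,2.6513]; go(*L(.087,0,.024)(p),2.65)
S=pans('side')
b=cv2.resize(S['frame'][260:390,220:320],(400,520),interpolation=cv2.INTER_CUBIC)
for q in [(0,0,.036),(.105,0,.04),(.052,0,.04),(.087,0,.04),(.087,0,.078)]:
    u=(proj(S,L(*q)(p))-[220,260])*4+2; cv2.circle(b,tuple(int(i) for i in u),2,(0,0,255),-1)
s2=cv2.resize(S['frame'][160:290,270:390],(480,520),interpolation=cv2.INTER_CUBIC)
cv2.imwrite('pics/z8.png',np.hstack([b,s2[:,:400]]))
E
```

```text
clock: 23.1
position: [0.3554, -0.2708, 0.1849]
tool_rot: [3.141, -0.001, 2.649]
force: [0.4, 0.7, -0.5]
grip_width: 0.0384
finger_force: 0.0
clock: 23.6
position: [0.3553, -0.2686, 0.0706]
tool_rot: [3.141, -0.005, 2.65]
force: [1.2, -0.7, 0.8]
grip_width: 0.0384
finger_force: 0.0
t 23.6 pos [ 0.3553 -0.2686  0.0706] rpy [ 3.141 -0.005  2.65 ] F [ 1.2 -0.7  0.8] gw 0.0384 ff 0 | turn [ 0.001 -0.005  0.   ] then shift cm [-0.29  0.06  4.66]
side p0.97 rect [298. 142.  44.  18.] cen 315.4 147.7 [0.549 0.285]
side p0.96 rect [293. 204.  57.  38.] cen 326.0 221.2 [0.55  0.004]
side p0.73 rect [237. 326.  71.  51.] cen 282.4 350.6 [ 0.428 -0.306]
```

View pics/z8.png

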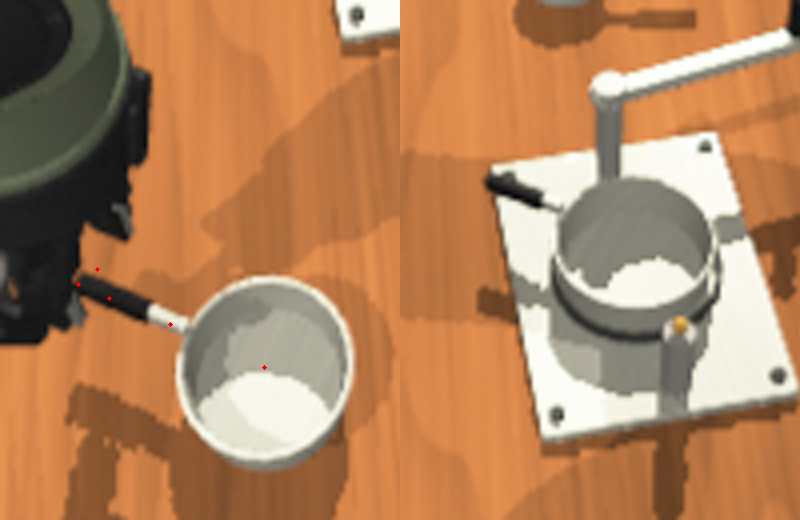

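Pan1 sits level inside the seat. The fingers straddle pan2's handle. Grip and lift.

```bash
python3 -m handwheel '[{"dx":-0.2,"dy":0,"dz":2.5,"wx":0,"wy":0,"wz":0,"claw":45},{"dx":0,"dy":0,"dz":1.4,"wx":0,"wy":0,"wz":0,"claw":45},{"dx":0,"dy":0,"dz":0.7,"wx":0,"wy":0,"wz":0,"claw":45},{"dx":0,"dy":0,"dz":0,"wx":0,"wy":0,"wz":0,"claw":0},{"dx":0,"dy":0,"dz":0,"wx":0,"wy":0,"wz":0,"claw":0},{"dx":0,"dy":0,"dz":0,"wx":0,"wy":0,"wz":0,"claw":0},{"dx":0,"dy":0,"dz":0,"wx":0,"wy":0,"wz":0,"claw":0}]' 90
python3 -m handwheel '[{"dx":0,"dy":0,"dz":-0.5,"wx":0,"wy":0,"wz":0,"claw":0},{"dx":0,"dy":0,"dz":-2.5,"wx":0,"wy":0,"wz":0,"claw":0},{"dx":0,"dy":0,"dz":-4,"wx":0,"wy":0,"wz":0,"claw":0},{"dx":0,"dy":0,"dz":-4,"wx":0,"wy":0,"wz":0,"claw":0},{"dx":0,"dy":0,"dz":-4,"wx":0,"wy":0,"wz":0,"claw":0}]' 
python3 -m handwheel '[{"dx":0,"dy":0,"dz":0,"wx":0,"wy":0,"wz":-0.16,"claw":0},{"dx":0,"dy":0,"dz":0,"wx":0,"wy":0,"wz":-0.16,"claw":0},{"dx":0,"dy":0,"dz":0,"wx":0,"wy":0,"wz":-0.16,"claw":0},{"dx":0,"dy":0,"dz":0,"wx":0,"wy":0,"wz":-0.16,"claw":0},{"dx":0,"dy":0,"dz":0,"wx":0,"wy":0,"wz":-0.16,"claw":0},{"dx":0,"dy":0,"dz":0,"wx":0,"wy":0,"wz":-0.16,"claw":0},{"dx":0,"dy":0,"dz":0,"wx":0,"wy":0,"wz":-0.14,"claw":0}]'
python3 - <<'E'
from h import *
p=[C[0],C[1],3.75]; go(*L(.087,0,.18)(p),3.75)
print(monitor.observe()['qpos'])
pans('side')
E
```

```text
clock: 24.58
position: [0.3581, -0.271, 0.0266]
tool_rot: [-3.141, 0.0, 2.65]
force: [-2.1, 0.7, 5.2]
grip_width: 0.0078
finger_force: 89.3
clock: 25.2
position: [0.3577, -0.2705, 0.1778]
tool_rot: [3.141, -0.001, 2.65]
force: [-0.6, -0.5, -1.3]
grip_width: 0.008
finger_force: 88.5
clock: 26.08
position: [0.3577, -0.2708, 0.1765]
tool_rot: [3.141, -0.0, -2.528]
force: [-0.5, -0.6, -1.4]
grip_width: 0.0079
finger_force: 88.5
t 26.1 pos [ 0.3577 -0.2708  0.1765] rpy [ 3.141 -0.    -2.528] F [-0.5 -0.6 -1.4] gw 0.0079 ff 89 | turn [ 0.    -0.     0.005] then shift cm [-22.8   10.62  -0.35]
[ 1.29550361  0.48572631 -1.00439928  2.06635693  0.53886448  0.87550126
  2.16615888]
side p0.98 rect [288. 204.  62.  36.] cen 325.8 221.5 [0.55  0.003]
side p0.97 rect [223. 252.  78.  62.] cen 271.9 278.7 [ 0.41  -0.145]
side p0.87 rect [297. 141.  47.  19.] cen 315.2 147.7 [0.548 0.285]
side p0.73 rect [384. 170.  24.  22.] cen 395.6 180.3 [0.761 0.126]
```

```bash
python3 -m handwheel '[{"dx":-3.25,"dy":1.51,"dz":0,"wx":0,"wy":0,"wz":0,"claw":0},{"dx":-3.25,"dy":1.51,"dz":0,"wx":0,"wy":0,"wz":0,"claw":0},{"dx":-3.25,"dy":1.51,"dz":0,"wx":0,"wy":0,"wz":0,"claw":0},{"dx":-3.25,"dy":1.51,"dz":0,"wx":0,"wy":0,"wz":0,"claw":0},{"dx":-3.25,"dy":1.51,"dz":0,"wx":0,"wy":0,"wz":0,"claw":0},{"dx":-3.25,"dy":1.51,"dz":0,"wx":0,"wy":0,"wz":0,"claw":0},{"dx":-3.3,"dy":1.56,"dz":0,"wx":0,"wy":0,"wz":0,"claw":0},{"dx":0,"dy":0,"dz":2.5,"wx":0,"wy":0,"wz":0,"claw":0}]' 
python3 -m handwheel '[{"dx":0,"dy":0,"dz":2.5,"wx":0,"wy":0,"wz":0,"claw":0},{"dx":0,"dy":0,"dz":0,"wx":0,"wy":0,"wz":0,"claw":0}]'
cat >> h.py <<'E'
def hover(name,yaw,rim,off,lower,r=.087,k=4):
    "overlay held pan rim (red) and the receiving rim (blue): lower=(radius,z)"
    d=grab('side'); x,y=285,150; b=cv2.resize(d['frame'][y:y+120,x:x+120],None,fx=k,fy=k,interpolation=cv2.INTER_CUBIC)
    pos=monitor.observe()['position']; cen=pos[:2]-r*np.array([np.cos(yaw),np.sin(yaw)]); print('cen',cen)
    for c,R,z,col in [(cen,rim,pos[2]-off+.036,(0,0,255)),(C[:2],lower[0],lower[1],(255,0,0))]:
        for a in np.linspace(0,2*np.pi,60):
            u=(proj(d,[c[0]+R*np.cos(a),c[1]+R*np.sin(a),z])-[x,y])*k+k/2; cv2.circle(b,tuple(int(i) for i in u),1,col,-1)
    cv2.imwrite('pics/%s.png'%name,b)
E
python3 - <<'E'
from h import *
p=[C[0],C[1],3.75]; go(*L(.087,0,.125)(p),3.75)
hover('z9',3.75,.044,.0265,(.052,.046))
E
```

```text
clock: 27.18
position: [0.4863, -0.0508, 0.1523]
tool_rot: [-3.14, 0.003, -2.534]
force: [0.3, -0.7, -1.8]
grip_width: 0.0081
finger_force: 88.6
clock: 27.42
position: [0.4836, -0.0532, 0.1254]
tool_rot: [3.14, -0.002, -2.536]
force: [-0.3, -0.8, -0.3]
grip_width: 0.0079
finger_force: 88.6
t 27.4 pos [ 0.4836 -0.0532  0.1254] rpy [ 3.140e+00 -2.000e-03 -2.536e+00] F [-0.3 -0.8 -0.3] gw 0.0079 ff 89 | turn [ 0.002 -0.002 -0.002] then shift cm [-0.03 -0.04  0.04]
cen [ 0.55559944 -0.00340212]
```

View pics/z9.png

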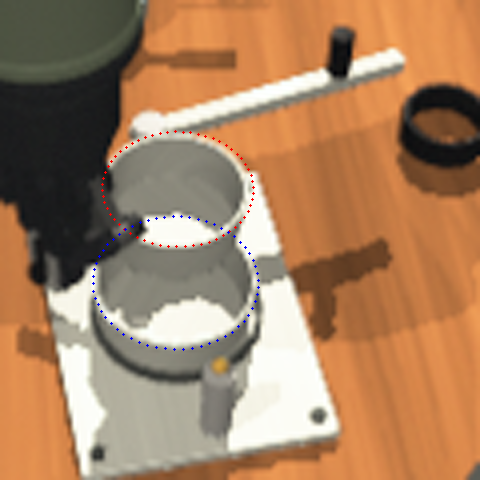

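Pan2 hovers within about 1.5 mm of pan1's centre. A small +x correction, then lower it.

```bash
python3 -m handwheel '[{"dx":-0.12,"dy":-0.09,"dz":2,"wx":0,"wy":0,"wz":0,"claw":0},{"dx":0,"dy":0,"dz":2,"wx":0,"wy":0,"wz":0,"claw":0},{"dx":0,"dy":0,"dz":2,"wx":0,"wy":0,"wz":0,"claw":0},{"dx":0,"dy":0,"dz":1.3,"wx":0,"wy":0,"wz":0,"claw":0},{"dx":0,"dy":0,"dz":0.7,"wx":0,"wy":0,"wz":0,"claw":0},{"dx":0,"dy":0,"dz":0,"wx":0,"wy":0,"wz":0,"claw":0},{"dx":0,"dy":0,"dz":0,"wx":0,"wy":0,"wz":0,"claw":0}]' 
python3 -m handwheel '[{"dx":0,"dy":0,"dz":0.25,"wx":0,"wy":0,"wz":0,"claw":0},{"dx":0,"dy":0,"dz":0,"wx":0,"wy":0,"wz":0,"claw":0}]' 
python3 -m handwheel '[{"dx":0,"dy":0,"dz":0.2,"wx":0,"wy":0,"wz":0,"claw":0},{"dx":0,"dy":0,"dz":0,"wx":0,"wy":0,"wz":0,"claw":0}]'
```

```text
clock: 28.35
position: [0.4863, -0.0535, 0.0468]
tool_rot: [-3.141, 0.001, -2.534]
force: [0.7, -0.5, -1.2]
grip_width: 0.0077
finger_force: 88.6
clock: 28.6
position: [0.486, -0.0535, 0.0438]
tool_rot: [-3.142, -0.0, -2.534]
force: [-0.4, -0.1, -1.3]
grip_width: 0.0078
finger_force: 88.6
clock: 28.85
position: [0.4859, -0.0535, 0.0417]
tool_rot: [3.141, -0.0, -2.533]
force: [0.5, -0.2, -0.6]
grip_width: 0.0075
finger_force: 88.6
```

```bash
python3 -m handwheel '[{"dx":0,"dy":0,"dz":0.15,"wx":0,"wy":0,"wz":0,"claw":0},{"dx":0,"dy":0,"dz":0,"wx":0,"wy":0,"wz":0,"claw":0}]' 
python3 -m handwheel '[{"dx":0,"dy":0,"dz":0,"wx":0,"wy":0,"wz":0,"claw":35},{"dx":0,"dy":0,"dz":0,"wx":0,"wy":0,"wz":0,"claw":35},{"dx":0,"dy":0,"dz":-1,"wx":0,"wy":0,"wz":0,"claw":35},{"dx":0,"dy":0,"dz":-4,"wx":0,"wy":0,"wz":0,"claw":35},{"dx":0,"dy":0,"dz":-5,"wx":0,"wy":0,"wz":0.15,"claw":45},{"dx":0,"dy":0,"dz":-5,"wx":0,"wy":0,"wz":0.18,"claw":45},{"dx":0,"dy":0,"dz":0,"wx":0,"wy":0,"wz":0.18,"claw":45},{"dx":0,"dy":0,"dz":0,"wx":0,"wy":0,"wz":0.18,"claw":45}]'
python3 - <<'E'
from h import *
go(.6207,.28,.18,3.042)
S=pans('side');T=pans('top')
cv2.imwrite('pics/z10.png',np.hstack([cv2.resize(S['frame'][160:280,280:380],(400,480),interpolation=cv2.INTER_CUBIC),cv2.resize(S['frame'][120:180,280:380],(400,240),interpolation=cv2.INTER_CUBIC).repeat(2,0)]))
E
```

```text
clock: 29.1
position: [0.4859, -0.0536, 0.0404]
tool_rot: [-3.141, -0.0, -2.533]
force: [-3.3, -1.5, 8.5]
grip_width: 0.0081
finger_force: 90.0
clock: 30.1
position: [0.4861, -0.0535, 0.1915]
tool_rot: [-3.141, 0.001, 3.054]
force: [0.1, -0.2, 0.3]
grip_width: 0.0384
finger_force: 0.0
t 30.1 pos [ 0.4861 -0.0535  0.1915] rpy [-3.141e+00  1.000e-03  3.054e+00] F [ 0.1 -0.2  0.3] gw 0.0384 ff 0 | turn [-0.     0.001  0.012] then shift cm [-10.07  34.53   1.15]
side p0.91 rect [294. 208.  53.  34.] cen 325.9 221.4 [0.55  0.003]
side p0.68 rect [291. 204.  57.  36.] cen 324.7 227.9 [ 0.545 -0.017]
side p0.65 rect [314. 142.  31.  16.] cen 325.3 146.8 [0.579 0.286]
top p0.72 rect [208. 179.  31.  48.] cen 223.5 207.3 [0.551 0.288]
top p0.71 rect [302. 189.  25.  45.] cen 309.7 213.0 [0.526 0.029]
top p0.67 rect [304. 192.  17.  23.] cen 311.4 205.0 [0.55  0.024]
```

View pics/z10.png

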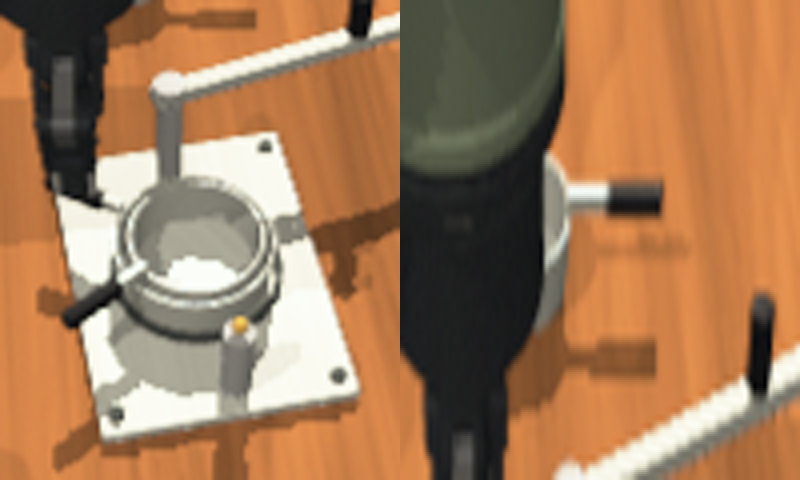

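Pan2 is nested level and its handle is well clear. Pan3 still stands where I left it, so I'll fetch it.

```bash
python3 -m handwheel '[{"dx":-1.26,"dy":4.3,"dz":0,"wx":0,"wy":0,"wz":0,"claw":45},{"dx":-1.26,"dy":4.3,"dz":0,"wx":0,"wy":0,"wz":0,"claw":45},{"dx":-1.26,"dy":4.3,"dz":0,"wx":0,"wy":0,"wz":0,"claw":45},{"dx":-1.26,"dy":4.3,"dz":0,"wx":0,"wy":0,"wz":0,"claw":45},{"dx":-1.26,"dy":4.3,"dz":0,"wx":0,"wy":0,"wz":0,"claw":45},{"dx":-1.26,"dy":4.3,"dz":0,"wx":0,"wy":0,"wz":0,"claw":45},{"dx":-1.26,"dy":4.3,"dz":0,"wx":0,"wy":0,"wz":0,"claw":45},{"dx":-1.26,"dy":4.3,"dz":0,"wx":0,"wy":0,"wz":0.012,"claw":45}]' 
python3 -m handwheel '[{"dx":0,"dy":0,"dz":4,"wx":0,"wy":0,"wz":0,"claw":45},{"dx":0,"dy":0,"dz":4,"wx":0,"wy":0,"wz":0,"claw":45},{"dx":0,"dy":0,"dz":4,"wx":0,"wy":0,"wz":0,"claw":45},{"dx":0,"dy":0,"dz":0,"wx":0,"wy":0,"wz":0,"claw":45}]'
python3 - <<'E'
from h import *
go(.6207,.28,.024,3.042)
S=pans('side')
cv2.imwrite('pics/z11.png',cv2.resize(S['frame'][90:190,270:390],(480,400),interpolation=cv2.INTER_CUBIC))
E
```

```text
clock: 31.3
position: [0.6149, 0.2824, 0.19]
tool_rot: [3.141, -0.001, 3.052]
force: [0.3, 0.6, 1.0]
grip_width: 0.0387
finger_force: 0.0
clock: 31.8
position: [0.613, 0.2804, 0.0677]
tool_rot: [-3.14, -0.005, 3.051]
force: [-0.8, -0.6, 1.0]
grip_width: 0.0381
finger_force: 0.0
t 31.8 pos [0.613  0.2804 0.0677] rpy [-3.14  -0.005  3.051] F [-0.8 -0.6  1. ] gw 0.0381 ff 0 | turn [-0.002 -0.005  0.009] then shift cm [-0.77  0.03  4.37]
side p0.79 rect [297. 139.  47.  20.] cen 314.2 148.1 [0.545 0.284]
side p0.73 rect [294. 203.  53.  40.] cen 325.9 220.8 [0.55  0.005]
side p0.61 rect [291. 204.  57.  40.] cen 321.6 224.3 [ 0.538 -0.005]
```

View pics/z11.png

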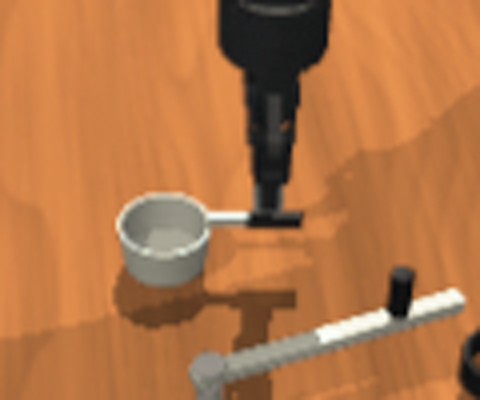

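The fingers are over pan3's handle. I'll slide out 0.75 cm, grip, lift and turn.

```bash
python3 -m handwheel '[{"dx":-0.75,"dy":0,"dz":2.3,"wx":0,"wy":0,"wz":0,"claw":45},{"dx":0,"dy":0,"dz":1.4,"wx":0,"wy":0,"wz":0,"claw":45},{"dx":0,"dy":0,"dz":0.65,"wx":0,"wy":0,"wz":0,"claw":45},{"dx":0,"dy":0,"dz":0,"wx":0,"wy":0,"wz":0,"claw":0},{"dx":0,"dy":0,"dz":0,"wx":0,"wy":0,"wz":0,"claw":0},{"dx":0,"dy":0,"dz":0,"wx":0,"wy":0,"wz":0,"claw":0},{"dx":0,"dy":0,"dz":0,"wx":0,"wy":0,"wz":0,"claw":0}]' 90
python3 -m handwheel '[{"dx":0,"dy":0,"dz":-0.5,"wx":0,"wy":0,"wz":0,"claw":0},{"dx":0,"dy":0,"dz":-2.5,"wx":0,"wy":0,"wz":0,"claw":0},{"dx":0,"dy":0,"dz":-5,"wx":0,"wy":0,"wz":0,"claw":0},{"dx":0,"dy":0,"dz":-4,"wx":0,"wy":0,"wz":0,"claw":0},{"dx":0,"dy":0,"dz":-5,"wx":0,"wy":0,"wz":0,"claw":0}]'
python3 - <<'E'
from h import *
p=[C[0],C[1],3.04-np.pi]; go(*L(.0865,0,.19)(p),3.04)
E
```

```text
clock: 32.78
position: [0.6223, 0.2807, 0.0273]
tool_rot: [3.141, 0.001, 3.048]
force: [0.6, 0.5, 2.9]
grip_width: 0.0078
finger_force: 89.3
clock: 33.4
position: [0.6217, 0.2803, 0.1996]
tool_rot: [3.141, 0.0, 3.048]
force: [0.0, -0.6, -1.3]
grip_width: 0.0079
finger_force: 88.9
t 33.4 pos [0.6217 0.2803 0.1996] rpy [3.141 0.    3.048] F [ 0.  -0.6 -1.3] gw 0.0079 ff 89 | turn [0.    0.    0.008] then shift cm [ -4.95 -28.91   0.96]
```

```bash
python3 -m handwheel '[{"dx":-0.62,"dy":-3.6,"dz":0,"wx":0,"wy":0,"wz":0,"claw":0},{"dx":-0.62,"dy":-3.6,"dz":0,"wx":0,"wy":0,"wz":0,"claw":0},{"dx":-0.62,"dy":-3.6,"dz":0,"wx":0,"wy":0,"wz":0,"claw":0},{"dx":-0.62,"dy":-3.6,"dz":0,"wx":0,"wy":0,"wz":0,"claw":0},{"dx":-0.62,"dy":-3.6,"dz":0,"wx":0,"wy":0,"wz":0,"claw":0},{"dx":-0.62,"dy":-3.6,"dz":0,"wx":0,"wy":0,"wz":0,"claw":0},{"dx":-0.62,"dy":-3.6,"dz":0,"wx":0,"wy":0,"wz":0,"claw":0},{"dx":-0.61,"dy":-3.7,"dz":0,"wx":0,"wy":0,"wz":0.008,"claw":0}]' 
python3 -m handwheel '[{"dx":0,"dy":0,"dz":3,"wx":0,"wy":0,"wz":0,"claw":0},{"dx":0,"dy":0,"dz":3,"wx":0,"wy":0,"wz":0,"claw":0},{"dx":0,"dy":0,"dz":0,"wx":0,"wy":0,"wz":0,"claw":0}]'
python3 - <<'E'
from h import *
p=[C[0],C[1],3.04-np.pi]; go(*L(.0865,0,.135)(p),3.04)
hover('z12',3.04-np.pi,.036,.027,(.044,.05),r=.0865)
E
```

```text
clock: 34.4
position: [0.6443, -0.013, 0.1987]
tool_rot: [3.142, 0.001, 3.04]
force: [-0.0, 1.0, -0.5]
grip_width: 0.0076
finger_force: 88.8
clock: 34.78
position: [0.6434, -0.012, 0.1367]
tool_rot: [-3.141, -0.002, 3.04]
force: [0.3, -0.5, -0.9]
grip_width: 0.0076
finger_force: 88.8
t 34.8 pos [ 0.6434 -0.012   0.1367] rpy [-3.141e+00 -2.000e-03  3.040e+00] F [ 0.3 -0.5 -0.9] gw 0.0076 ff 89 | turn [-0.    -0.002  0.   ] then shift cm [ 0.18 -0.05  0.17]
cen [ 0.55816418 -0.00292807]
```

View pics/z12.png

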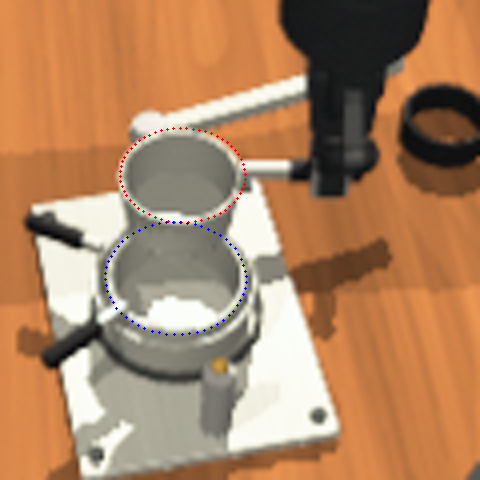

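Pan3 hovers about 2 mm too far in +x. I'll correct that and lower it.

```bash
python3 -m handwheel '[{"dx":0.18,"dy":-0.05,"dz":2,"wx":0,"wy":0,"wz":0,"claw":0},{"dx":0,"dy":0,"dz":2,"wx":0,"wy":0,"wz":0,"claw":0},{"dx":0,"dy":0,"dz":2,"wx":0,"wy":0,"wz":0,"claw":0},{"dx":0,"dy":0,"dz":1.7,"wx":0,"wy":0,"wz":0,"claw":0},{"dx":0,"dy":0,"dz":0.8,"wx":0,"wy":0,"wz":0,"claw":0},{"dx":0,"dy":0,"dz":0,"wx":0,"wy":0,"wz":0,"claw":0},{"dx":0,"dy":0,"dz":0,"wx":0,"wy":0,"wz":0,"claw":0}]' 
python3 -m handwheel '[{"dx":0,"dy":0,"dz":0.3,"wx":0,"wy":0,"wz":0,"claw":0},{"dx":0,"dy":0,"dz":0,"wx":0,"wy":0,"wz":0,"claw":0}]' 
python3 -m handwheel '[{"dx":0,"dy":0,"dz":0.2,"wx":0,"wy":0,"wz":0,"claw":0},{"dx":0,"dy":0,"dz":0,"wx":0,"wy":0,"wz":0,"claw":0}]'
```

```text
clock: 35.7
position: [0.6428, -0.0121, 0.0524]
tool_rot: [3.141, 0.001, 3.04]
force: [-0.4, 0.2, -1.1]
grip_width: 0.0082
finger_force: 88.9
clock: 35.95
position: [0.6424, -0.0123, 0.0489]
tool_rot: [-3.142, 0.0, 3.04]
force: [-0.2, 0.2, -1.2]
grip_width: 0.0076
finger_force: 88.9
clock: 36.2
position: [0.6423, -0.0122, 0.0467]
tool_rot: [-3.142, -0.0, 3.04]
force: [-0.0, -0.6, -0.7]
grip_width: 0.0078
finger_force: 88.9
```

```bash
python3 -m handwheel '[{"dx":0,"dy":0,"dz":0.2,"wx":0,"wy":0,"wz":0,"claw":0},{"dx":0,"dy":0,"dz":0,"wx":0,"wy":0,"wz":0,"claw":0}]' 
python3 -m handwheel '[{"dx":0,"dy":0,"dz":0,"wx":0,"wy":0,"wz":0,"claw":35},{"dx":0,"dy":0,"dz":0,"wx":0,"wy":0,"wz":0,"claw":35},{"dx":0,"dy":0,"dz":-1,"wx":0,"wy":0,"wz":0,"claw":35},{"dx":0,"dy":0,"dz":-4,"wx":0,"wy":0,"wz":0,"claw":35},{"dx":0,"dy":0,"dz":-5,"wx":0,"wy":0,"wz":0,"claw":45},{"dx":0,"dy":0,"dz":-5,"wx":0,"wy":0,"wz":0,"claw":45},{"dx":0,"dy":0,"dz":0,"wx":0,"wy":0,"wz":0.175,"claw":45},{"dx":0,"dy":0,"dz":0,"wx":0,"wy":0,"wz":0.175,"claw":45}]'
python3 - <<'E'
from h import *
go(.6770,.1235,.1,2.69)
S=pans('side')
cv2.imwrite('pics/z13.png',cv2.resize(S['frame'][160:280,280:380],(500,600),interpolation=cv2.INTER_CUBIC))
E
```

```text
clock: 36.45
position: [0.6427, -0.0122, 0.045]
tool_rot: [3.142, 0.001, 3.04]
force: [0.5, -0.4, 3.3]
grip_width: 0.0079
finger_force: 89.6
clock: 37.45
position: [0.6425, -0.0123, 0.1961]
tool_rot: [3.141, 0.001, 2.684]
force: [-0.8, -0.3, -1.1]
grip_width: 0.0383
finger_force: 0.0
t 37.5 pos [ 0.6425 -0.0123  0.1961] rpy [3.141e+00 1.000e-03 2.684e+00] F [-0.8 -0.3 -1.1] gw 0.0383 ff 0 | turn [ 0.001  0.001 -0.006] then shift cm [ 2.82 13.73  9.61]
side p0.68 rect [296. 216.  50.  26.] cen 313.3 231.1 [ 0.515 -0.023]
side p0.60 rect [292. 204.  57.  35.] cen 320.0 226.0 [ 0.534 -0.009]
```

View pics/z13.png

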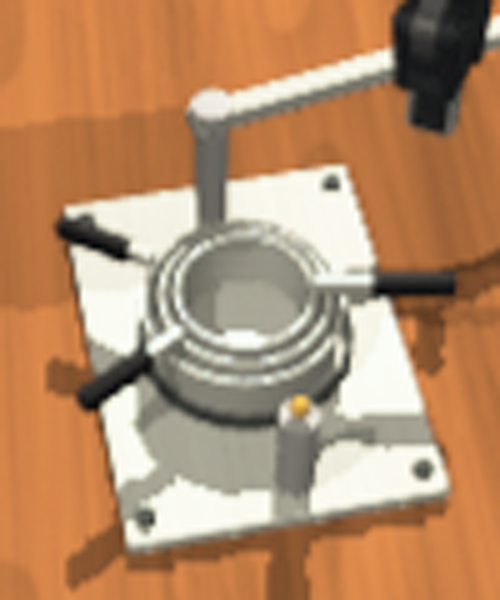

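All three pans are nested level with their handles well apart. I've now viewed 16 pictures, two over the limit of 14, so the rest goes by numbers only. Next is gripping the knob.

```bash
python3 -m handwheel '[{"dx":0.7,"dy":3.43,"dz":0,"wx":0,"wy":0,"wz":0,"claw":45},{"dx":0.7,"dy":3.43,"dz":0,"wx":0,"wy":0,"wz":0,"claw":45},{"dx":0.7,"dy":3.43,"dz":0,"wx":0,"wy":0,"wz":0,"claw":45},{"dx":0.7,"dy":3.43,"dz":0,"wx":0,"wy":0,"wz":0,"claw":45},{"dx":0,"dy":0,"dz":2.5,"wx":0,"wy":0,"wz":0,"claw":45},{"dx":0,"dy":0,"dz":2.5,"wx":0,"wy":0,"wz":0,"claw":45},{"dx":0,"dy":0,"dz":2.5,"wx":0,"wy":0,"wz":0,"claw":45},{"dx":0,"dy":0,"dz":1.9,"wx":0,"wy":0,"wz":0,"claw":45}]' 
python3 -m handwheel '[{"dx":0,"dy":0,"dz":0,"wx":0,"wy":0,"wz":0,"claw":0},{"dx":0,"dy":0,"dz":0,"wx":0,"wy":0,"wz":0,"claw":0},{"dx":0,"dy":0,"dz":0,"wx":0,"wy":0,"wz":0,"claw":0},{"dx":0,"dy":0,"dz":0,"wx":0,"wy":0,"wz":0,"claw":0}]' 40
python3 - <<'E'
from h import *
go(.6770,.1235,.1,2.69)
p=monitor.observe()['position']
R1=Ro.from_euler('xyz',[np.pi,0,2.69]); q=knob(1.76)
print(q,knob(0))
for t in np.linspace(1.76,0.1,17)[1:]:
    n=knob(t); print(round(t,2),(R1.inv().apply(n-q)[:2]*100).round(2)); q=n
E
```

```text
clock: 38.55
position: [0.6769, 0.1235, 0.0999]
tool_rot: [-3.141, -0.001, 2.693]
force: [0.3, 0.1, -0.1]
grip_width: 0.0386
finger_force: 0.0
clock: 39.05
position: [0.6767, 0.1231, 0.1008]
tool_rot: [-3.141, -0.0, 2.69]
force: [-4.7, -2.9, -7.8]
grip_width: 0.0148
finger_force: 39.3
t 39.0 pos [0.6767 0.1231 0.1008] rpy [-3.141 -0.     2.69 ] F [-4.7 -2.9 -7.8] gw 0.0148 ff 39 | turn [-0.001 -0.    -0.   ] then shift cm [-0.01  0.05  0.08]
[0.67668688 0.12190476 0.098     ] [ 0.559977   -0.05038628  0.098     ]
1.66 [-0.89 -1.08]
1.55 [-0.77 -1.17]
1.45 [-0.64 -1.24]
1.34 [-0.51 -1.3 ]
1.24 [-0.37 -1.35]
1.14 [-0.23 -1.38]
1.03 [-0.09 -1.4 ]
0.93 [ 0.06 -1.4 ]
0.83 [ 0.2  -1.39]
0.72 [ 0.35 -1.36]
0.62 [ 0.48 -1.31]
0.52 [ 0.62 -1.26]
0.41 [ 0.74 -1.19]
0.31 [ 0.86 -1.1 ]
0.2 [ 0.97 -1.01]
0.1 [ 1.07 -0.9 ]
```

```bash
python3 -m handwheel '[{"dx":-0.89,"dy":-1.08,"dz":0,"wx":0,"wy":0,"wz":0,"claw":0},{"dx":-0.77,"dy":-1.17,"dz":0,"wx":0,"wy":0,"wz":0,"claw":0},{"dx":-0.64,"dy":-1.24,"dz":0,"wx":0,"wy":0,"wz":0,"claw":0},{"dx":-0.51,"dy":-1.3,"dz":0,"wx":0,"wy":0,"wz":0,"claw":0},{"dx":-0.37,"dy":-1.35,"dz":0,"wx":0,"wy":0,"wz":0,"claw":0},{"dx":-0.23,"dy":-1.38,"dz":0,"wx":0,"wy":0,"wz":0,"claw":0},{"dx":-0.09,"dy":-1.4,"dz":0,"wx":0,"wy":0,"wz":0,"claw":0},{"dx":0.06,"dy":-1.4,"dz":0,"wx":0,"wy":0,"wz":0,"claw":0}]' 
python3 -m handwheel '[{"dx":0.2,"dy":-1.39,"dz":0,"wx":0,"wy":0,"wz":0,"claw":0},{"dx":0.35,"dy":-1.36,"dz":0,"wx":0,"wy":0,"wz":0,"claw":0},{"dx":0.48,"dy":-1.31,"dz":0,"wx":0,"wy":0,"wz":0,"claw":0},{"dx":0.62,"dy":-1.26,"dz":0,"wx":0,"wy":0,"wz":0,"claw":0},{"dx":0.74,"dy":-1.19,"dz":0,"wx":0,"wy":0,"wz":0,"claw":0},{"dx":0.86,"dy":-1.1,"dz":0,"wx":0,"wy":0,"wz":0,"claw":0},{"dx":0.97,"dy":-1.01,"dz":0,"wx":0,"wy":0,"wz":0,"claw":0},{"dx":1.07,"dy":-0.9,"dz":0,"wx":0,"wy":0,"wz":0,"claw":0}]'
python3 - <<'E'
from h import *
for t in (.1,0,-.03): go(*knob(t,.1),2.69)
E
```

```text
clock: 40.05
position: [0.664, 0.014, 0.1015]
tool_rot: [3.141, 0.003, 2.689]
force: [5.3, -0.6, -7.2]
grip_width: 0.0142
finger_force: 39.5
clock: 41.05
position: [0.5734, -0.0473, 0.1014]
tool_rot: [3.141, 0.001, 2.69]
force: [2.0, -3.2, 6.6]
grip_width: 0.0143
finger_force: 40.7
t 41.0 pos [ 0.5734 -0.0473  0.1014] rpy [3.141e+00 1.000e-03 2.690e+00] F [ 2.  -3.2  6.6] gw 0.0143 ff 41 | turn [ 0.     0.001 -0.   ] then shift cm [-0.04 -0.11  0.14]
t 41.0 pos [ 0.5734 -0.0473  0.1014] rpy [3.141e+00 1.000e-03 2.690e+00] F [ 2.  -3.2  6.6] gw 0.0143 ff 41 | turn [ 0.     0.001 -0.   ] then shift cm [ 1.08 -0.87  0.14]
t 41.0 pos [ 0.5734 -0.0473  0.1014] rpy [3.141e+00 1.000e-03 2.690e+00] F [ 2.  -3.2  6.6] gw 0.0143 ff 41 | turn [ 0.     0.001 -0.   ] then shift cm [ 1.42 -1.07  0.14]
```

```bash
python3 -m handwheel '[{"dx":0.5,"dy":-0.42,"dz":0,"wx":0,"wy":0,"wz":0,"claw":0},{"dx":0.5,"dy":-0.4,"dz":0,"wx":0,"wy":0,"wz":0,"claw":0},{"dx":0,"dy":0,"dz":0,"wx":0,"wy":0,"wz":0,"claw":0}]' 
python3 -m handwheel '[{"dx":0.2,"dy":-0.1,"dz":0,"wx":0,"wy":0,"wz":0,"claw":0},{"dx":0,"dy":0,"dz":0,"wx":0,"wy":0,"wz":0,"claw":0}]' 
python3 -m handwheel '[{"dx":0.2,"dy":-0.1,"dz":0,"wx":0,"wy":0,"wz":0,"claw":0},{"dx":0,"dy":0,"dz":0,"wx":0,"wy":0,"wz":0,"claw":0}]'
python3 - <<'E'
from h import *
go(*knob(0,.1),2.69)
E
```

```text
clock: 41.42
position: [0.5619, -0.0493, 0.1014]
tool_rot: [3.139, 0.002, 2.69]
force: [8.0, 3.6, 2.2]
grip_width: 0.0145
finger_force: 40.5
clock: 41.68
position: [0.5616, -0.0492, 0.1017]
tool_rot: [3.137, 0.005, 2.69]
force: [20.5, 3.0, -6.8]
grip_width: 0.0143
finger_force: 39.7
clock: 41.92
position: [0.5605, -0.0488, 0.1019]
tool_rot: [3.136, 0.007, 2.691]
force: [27.9, 4.5, -9.3]
grip_width: 0.015
finger_force: 39.4
t 41.9 pos [ 0.5605 -0.0488  0.1019] rpy [3.136 0.007 2.691] F [27.9  4.5 -9.3] gw 0.0150 ff 39 | turn [0.006 0.007 0.001] then shift cm [-0.03 -0.17  0.19]
```

```bash
python3 -m handwheel '[{"dx":0,"dy":0,"dz":0,"wx":0,"wy":0,"wz":0,"claw":40},{"dx":0,"dy":0,"dz":0,"wx":0,"wy":0,"wz":0,"claw":40},{"dx":0,"dy":0,"dz":-2,"wx":0,"wy":0,"wz":0,"claw":40},{"dx":0,"dy":0,"dz":-4,"wx":0,"wy":0,"wz":0,"claw":40},{"dx":0,"dy":0,"dz":-5,"wx":0,"wy":0,"wz":0,"claw":40}]' 
python3 -m handwheel '[{"dx":-5,"dy":-1,"dz":0,"wx":0,"wy":0,"wz":0,"claw":40},{"dx":-5,"dy":-1,"dz":0,"wx":0,"wy":0,"wz":0,"claw":40},{"dx":-5,"dy":-1,"dz":0,"wx":0,"wy":0,"wz":0,"claw":40},{"dx":0,"dy":0,"dz":0,"wx":0,"wy":0,"wz":0,"claw":40}]'
python3 - <<'E'
from h import *
go(*knob(0,.1),2.69)
S=grab('side','s14'); pans('side',S)
x,y,w,h=285,170,110,110
g=cv2.cvtColor(S['frame'],cv2.COLOR_BGR2GRAY).astype(int)
k=knob(0,0)
for th in (0,.03,.07,.1):
    kk=knob(th); print(th,'top px',proj(S,[kk[0],kk[1],.128]).round(1),'mid',proj(S,[kk[0],kk[1],.114]).round(1),'tip',proj(S,np.append(C[:2]+rot(C[2])@(np.array([0,.088])+.183*np.array([np.sin(th),-np.cos(th)])),.092)).round(1))
v=int(round(proj(S,np.append(k[:2],.114))[1])); u=int(round(proj(S,np.append(k[:2],.114))[0]))
for r in range(v-5,v+6): print(r,u-10,g[r,u-10:u+12])
E
```

```text
clock: 42.55
position: [0.5561, -0.0499, 0.2127]
tool_rot: [-3.141, -0.001, 2.69]
force: [1.1, -0.6, 0.5]
grip_width: 0.0344
finger_force: 0.0
clock: 43.05
position: [0.6798, -0.145, 0.211]
tool_rot: [3.141, -0.0, 2.687]
force: [-0.8, 1.4, -0.1]
grip_width: 0.0338
finger_force: 0.0
t 43.0 pos [ 0.6798 -0.145   0.211 ] rpy [ 3.141 -0.     2.687] F [-0.8  1.4 -0.1] gw 0.0338 ff 0 | turn [ 0.    -0.    -0.003] then shift cm [14.9   3.28 11.1 ]
side p0.87 rect [313. 211.  56.  19.] cen 334.3 218.2 [0.573 0.011]
side p0.82 rect [294. 205.  53.  39.] cen 317.0 227.6 [ 0.525 -0.014]
side p0.58 rect [292. 203.  52.  38.] cen 315.0 224.5 [ 0.521 -0.003]
side p0.58 rect [410. 334.  29.  49.] cen 423.7 359.1 [ 0.704 -0.35 ]
0 top px [333.3 214.2] mid [333.2 217.9] tip [337.6 240.5]
0.03 top px [335.  213.9] mid [334.9 217.6] tip [339.9 240.1]
0.07 top px [337.3 213.4] mid [337.1 217.2] tip [343.  239.4]
0.1 top px [339. 213.] mid [338.8 216.8] tip [345.3 238.8]
213 323 [128 129 131 131 109 223 246 232 144  75  73  75  72  74 101 115 115 173
 208 149 192 226]
214 323 [128 130 131 133 115 189 242
[... 253 characters left out ...]
11 220]
217 323 [132 135 138 137 135 115 212 160  64  18  19  20  19  17  80 109 111 107
 109 127 132 132]
218 323 [135 135 135 136 136 122 174 122  47  20  20  20  18  18  93 112 110 105
  96 120 116 109]
219 323 [137 137 137 136 137 125 136 101  46  19  21  21  18  18 108 115 109 103
 109 125 108  96]
220 323 [136 137 137 137 137 133 110  85  45  21  20  20  19  17 117 125 111 104
 123 130 109  97]
221 323 [137 136 138 137 136 136 115  82  41  22  21  20  20  15 119 134 114 102
 183 152 108  98]
222 323 [137 136 137 138 137 137 121  77  34  20  22  21  18  32 120 137 120 129
 208 156 103 101]
223 323 [138 137 138 138 138 138 131  86  38  21  21  21  17  41 121 137 140 218
 193 134 102 171]
```

Run:
```python
from h import *
d=grab('side')
for n in ['iron_weight','lens_ring','slide_box']:
    for m in optics.masks_of(n,'side')[:1]:
        ys,xs=np.nonzero(m['region']); print(n,round(m['p'],2),xs.mean().round(1),ys.mean().round(1))
print(job_done())
```

```text
iron_weight 0.81 414.6 280.3
lens_ring 0.67 318.1 227.6
slide_box 0.85 424.1 358.6
the job is handed in; nothing more can be done
None
```

I handed the job in at about 43 s: pan1, pan2 and pan3 are nested with handles apart (pan4 absent), the keeper is pressed onto its shut stop (28 N), and the weight and slide box are unmoved; the last lens-ring reading was a false detection, but it last read in place at 26 s; I viewed 16 pictures against your limit of 14.

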